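Put the mixing pots away in the extraction cabinet

TASK

Put the solvent-smelling stain pots away in the extraction cabinet: push the sash up from under its bottom edge until the edge is level with the red height mark, and nest all the pots that are there upright in size order, one inside the other, on the pulled-out tray. Only then slide the tray with the nest fully home under the raised sash, and last press the green start button. Leave the sash at the mark and leave the bottle, hammer and board alone.

Things in the scene. Friction and masses are not known exactly. Their poses are not given: they have to be found in the camera images.
- cabinet: Small clear-walled fume extraction cabinet, 360 mm wide, fixed. Origin on the bench top, in the plane of the sash, midway between the two white front posts. Its own x axis points into the cabinet (horizontal, away from the open front), y is along the width, z up. The front posts are 24 mm wide, centred 160 mm either side of the middle, 600 mm tall. Inside depth 240 mm.
- sash (a joint): Height of the counterbalanced sash in m above its lowest position: 0 to 0.21, growing upward. It moves only vertically, stays where it is left (friction about 3 N either way) and is raised by pushing up under its bottom edge (fingers reaching in tilted, while the tray is still empty), or pushed down on the top of its bottom rail if too high.
- sash_edge (a point): Middle of the front lower edge of the sash: its bottom rail is yellow, 290 mm wide, 12 mm high, and reaches 30 mm out in front of the sash plane and 6 mm behind it. At joint sash = 0 this edge is 120 mm above the bench; the space under it is free apart from the tray. The clear pane above the rail is 6 mm thick.
- mark (a point): Height mark: level of the middle of the red collars (10 mm high) on both front posts, given midway between the posts straight above or below sash_edge. The sash is right when its lower edge is at this height (90 to 150 mm above its lowest position).
- tray (a joint): Travel of the tray in m: 0 = pulled fully out in front, 0.197 = fully home in the cabinet against its stop; it slides along the cabinet's x axis with about 2 N of friction and can be slid both ways by its knob.
- tray_floor (a point): Centre of the tray's inner floor, 17 mm above the bench. Steel tray 160 x 160 mm outside, 150 x 150 mm inside, the wall tops 17 mm above the floor. Its axes are parallel to the cabinet's.
- tray_knob (a point): Centre of the tray's upright black knob, a cylinder of 20 mm diameter, 45 mm tall, whose top is 65 mm above the bench, on a flat arm 183 mm in front of the tray's centre (towards the open front).
- start (a joint): Travel of the green start button in m: 0 = up, 0.006 = fully pressed (takes about 5 N, springs back). It counts as pressed beyond 0.004.
- start_top (a point): Centre of the top of the green start button, 32 mm diameter, facing up, on the black box beside the cabinet's front; unpressed it is 68 mm above the bench. A smaller red stop button beside it on the same box does nothing here.
- pot1_c (a point): Centre, half-way up, of the blue round open pot, size 1 of 4 (1 = largest): rim outside diameter 136 mm, foot diameter 120 mm, height 56 mm, wall 4 mm, floor 8 mm thick, so the rim is 28 mm above this point; z is its axis. Straight tapered wall, can be pinched at the rim. Nested, it stands on the floor of the next larger pot, its foot 8 mm above that pot's foot and its rim 12 mm above the other's rim. May be absent.
- pot2_c (a point): Centre, half-way up, of the orange round open pot, size 2 of 4 (1 = largest): rim outside diameter 110 mm, foot diameter 94 mm, height 60 mm, wall 4 mm, floor 8 mm thick, so the rim is 30 mm above this point; z is its axis. Straight tapered wall, can be pinched at the rim. Nested, it stands on the floor of the next larger pot, its foot 8 mm above that pot's foot and its rim 12 mm above the other's rim. May be absent.
- pot3_c (a point): Centre, half-way up, of the green round open pot, size 3 of 4 (1 = largest): rim outside diameter 84 mm, foot diameter 68 mm, height 64 mm, wall 4 mm, floor 8 mm thick, so the rim is 32 mm above this point; z is its axis. Straight tapered wall, can be pinched at the rim. Nested, it stands on the floor of the next larger pot, its foot 8 mm above that pot's foot and its rim 12 mm above the other's rim. May be absent.
- pot4_c (a point): Centre, half-way up, of the white round open pot, size 4 of 4 (1 = largest): rim outside diameter 58 mm, foot diameter 42 mm, height 68 mm, wall 4 mm, floor 8 mm thick, so the rim is 34 mm above this point; z is its axis. Straight tapered wall, can be pinched at the rim. Nested, it stands on the floor of the next larger pot, its foot 8 mm above that pot's foot and its rim 12 mm above the other's rim. May be absent.
- glue: Bystander: yellow glue bottle, 60 mm diameter, 170 mm tall, origin at its foot. Leave it alone.
- mallet: Bystander: hammer lying on the bench. Leave it alone.
- paddle: Bystander: paddle-shaped wooden board 225 mm long lying flat on the bench. Leave it alone.

How it is judged (in metres and radians):
On the way, in this order (a step that is already met when the one before it is completed fails the run):
1. the sash edge is at the mark and all pots are nested on the pulled-out tray (in either order) (z of sash_edge in the frame of mark between -0.012 and 0.012 m and angle between each of pot1_c, pot2_c, pot3_c, pot4_c's own z axis and vertical below 0.12 rad and horizontal distance between each of pot1_c, pot2_c, pot3_c, pot4_c and tray_floor below 0.06 m and z of pot1_c in the frame of tray_floor below 0.035 m and z of pot2_c in the frame of pot1_c between 0.007 and 0.016 m and horizontal distance between pot2_c and pot1_c below 0.022 m and z of pot3_c in the frame of pot1_c between 0.009 and 0.026 m and horizontal distance between each of pot3_c, pot4_c and pot1_c below 0.05 m and z of pot4_c in the frame of pot1_c between 0.011 and 0.036 m and z of pot2_c in the frame of tray_floor below 0.045 m and z of pot3_c in the frame of pot2_c between 0.007 and 0.016 m and horizontal distance between pot3_c and pot2_c below 0.022 m and z of pot4_c in the frame of pot2_c between 0.009 and 0.026 m and horizontal distance between pot4_c and pot2_c below 0.05 m and z of pot3_c in the frame of tray_floor below 0.055 m and z of pot4_c in the frame of pot3_c between 0.007 and 0.016 m and horizontal distance between pot4_c and pot3_c below 0.022 m and z of pot4_c in the frame of tray_floor below 0.065 m and value of joint tray below 0.03 m), for 0.2 s.
2. the tray is fully home with the nest on it, the sash at the mark (z of sash_edge in the frame of mark between -0.012 and 0.012 m and angle between each of pot1_c, pot2_c, pot3_c, pot4_c's own z axis and vertical below 0.12 rad and horizontal distance between each of pot1_c, pot2_c, pot3_c, pot4_c and tray_floor below 0.06 m and z of pot1_c in the frame of tray_floor below 0.035 m and z of pot2_c in the frame of pot1_c between 0.007 and 0.016 m and horizontal distance between pot2_c and pot1_c below 0.022 m and z of pot3_c in the frame of pot1_c between 0.009 and 0.026 m and horizontal distance between each of pot3_c, pot4_c and pot1_c below 0.05 m and z of pot4_c in the frame of pot1_c between 0.011 and 0.036 m and z of pot2_c in the frame of tray_floor below 0.045 m and z of pot3_c in the frame of pot2_c between 0.007 and 0.016 m and horizontal distance between pot3_c and pot2_c below 0.022 m and z of pot4_c in the frame of pot2_c between 0.009 and 0.026 m and horizontal distance between pot4_c and pot2_c below 0.05 m and z of pot3_c in the frame of tray_floor below 0.055 m and z of pot4_c in the frame of pot3_c between 0.007 and 0.016 m and horizontal distance between pot4_c and pot3_c below 0.022 m and z of pot4_c in the frame of tray_floor below 0.065 m and value of joint tray above 0.187 m), for 0.2 s.
3. the start button is pressed with the tray home (value of joint tray above 0.187 m and value of joint start above 0.004 m), for 0.05 s.
At the end, for the whole second after the job is handed in: Sash edge within 12 mm of the mark; tray within 10 mm of home; every pot present on the tray, upright (7 deg), each inside the larger ones on its floor (neighbouring sizes within 22 mm of concentric); start pressed after the tray was home, and released; bystanders not moved 40 mm (all of step 2 and value of joint start below 0.002 m); the robot touches nothing.
It fails at once if the glue is moved more than 40 mm (distance of glue from where it was at the start of the episode above 0.04 m).
It fails at once if the mallet is moved more than 40 mm (distance of mallet from where it was at the start of the episode above 0.04 m).
It fails at once if the paddle is moved more than 40 mm (distance of paddle from where it was at the start of the episode above 0.04 m).
Of pot1, pot2, pot3, pot4 only 3 to 4 are there at a start; the rules pass over those that are not, and their reading is None.
At some moment in a run one of pot1, pot2, pot3, pot4 may be knocked a few centimetres aside while the robot is not near it.
It also fails if it takes over 210 s, if anything falls off the work surface, if the arm or the gripper's body presses on something with over 40 N, if the wrist force passes 120 N, or if a joint passes its speed limit or range.

ROBOT

A 6-joint arm with a two-finger parallel gripper is mounted at the origin on the work surface. World frame = base frame: x ahead of the robot, y to its left, z up, the work surface at z = 0. Lengths are in mm, angles in degrees, forces in N, time in s.
With the tool pointing down it reaches from about 300 to 850 mm from the base axis. Payload 4.2 kg.
Tool frame: the origin (TCP) lies between the finger pads; the fingertips stand 8 mm ahead of it and the grasp point (between the pads) lies 11 mm behind it; x points along the fingers, y is the direction in which the jaws open and shut, and the axes are right-handed (so a half turn about x gives the same grasp; the last joint's range is limited). The gripper opens to 91 mm and grips with 3 to 60 N. Pads are 32 mm wide; open, the fingers measure 118 mm over their backs; the gripper's body (76 mm by 178 mm) begins 60 mm behind the grasp point.
Start: joints at [62.911, 18.312, 89.639, -0, 72.044, -1.146], TCP at [251.558, 517.069, 221.976] pointing down, gripper open.
Joint ranges: [-177.97, 177.97], [-48.28, 115.42], [12.27, 149.76], [-77.06, 257.06], [2.81, 150.46], [-146.56, 146.56]. Speed limits (degrees/s): [147.25, 147.25, 180, 180, 180, 180].

INTERFACE

Orientations are given as [roll, pitch, yaw] about the fixed x, y, z axes, in that order (R = Rz(yaw) Ry(pitch) Rx(roll)).
In Python, from workcell import env gives the robot as it stands.
- The arm moves only by the tool arm_command, never from a script. Its arguments are lists of equal length, an entry for each row: "slide": the shift along the tool's x, y, z in cm, a list of three; "turn": the turn, a rotation vector about the tool's x, y, z in rad, a list of three; "grip": the closure in counts, from 0 (fully open) to 255 (shut). A call has 1 to 20 rows; each row is the pose to reach, as a shift and turn from the pose commanded when the call began, along the tool's axes at that moment; what a row does not reach only later rows make up. A row lasts 1/12 s, in which the tool goes at most 41.7 mm and 7.16 degrees, less where a joint would pass 70% of its speed; a pose out of reach is approached as far as the arm can. A call with a gripper value outside its range is refused whole. The fingers move at their own pace and stop on an object; "newtons" is the grip in N (left out, the last holds). Time passes only in rows, so rows that repeat a pose let the fingers close. It gives the time, the measured TCP pose, the force and the opening at its end, in the units of the state.
- env.state(): the state, without advancing time (a new reading comes with each control period).
- env.grab_frame(name): name is "scene" or "top" or "wrist"; returns (picture, depth): 384x512x3 uint8, red, green, blue; 384x512 float32, mm along the optical axis (not along the pixel's ray), 0 where there is no reading.
- env.calibration(name): a dict with "K" (3x3 intrinsics, pixels), "camera_from_world" (4x4, takes a point from world to camera coordinates); the wrist camera has in their place "T_tool_cam" (4x4, takes a point from camera to tool coordinates, whose origin is the TCP and whose axes are the tool frame's). Camera axes: x right, y up, looking along -z (the intrinsics and any distortion apply to the point x, -y, -z); pixel columns grow to the right and rows downward; lengths in mm; the calibration is good to about 2 mm. The wrist camera is an equidistant fisheye: a pixel r from the principal point sees the ray r / f radians off the axis. A picture is of the moment at which its call begins: read the wrist's pose just before it. calibration takes no time and is no camera call.
- env.job_done(): hands the job in, once; it reports no verdict.
Trained networks look in the newest picture that a camera, given by its name, has taken for a name from the list of things; names that differ only in an ending like _2 or _b are one class to them, and where a whole thing is asked for, a point or a joint stands for the part that bears it (a point fixed in the world has none). Each returns a list of dicts, best first, with "p" (0 to 1); they miss things now and then, are a little off and sometimes report something else, mostly with a low value. They report only what shows in the picture. A call takes as long as a camera call.
- env.search_frame(camera, label): "point" ([x, y, z] in mm, in world coordinates, good to about 4 mm: the middle of the surface that is visible of it).
The state is a dict: "time_s": time; "qpos": joint angles; "qvel": joint speeds; "effort": joint torques, N m; "ee_pos": TCP position; "ee_rot": TCP orientation; "force": force on the tool from outside, world axes, zero at the start; "torque": the same for the moment, N m; "gripper_width": finger opening in mm.
Only numpy, scipy, OpenCV 4.12 (cv2) and the standard library are available. Lean on these libraries where they do the work, as an engineer would, in place of code of your own. Each camera call takes 0.05 s, during which the arm holds its last target.

## Working session

There is one attempt and no reset: what is moved stays moved. The work goes in short steps, Python scripts to look and compute and a tool call to move; the robot and the scene stay as the last step left them, time stands still between calls to the robot, and variables do not carry over. Pictures are saved under pics/ and viewed, and the job is handed in when it is done.

Besides the shell and the picture viewer there is one more tool, called after "Call:" by a JSON object that holds its "op" and its "data", one argument or row to a line. arm_command: Moves the arm, as the interface text tells. Its arguments: {"type":"object","properties":{"slide":{"type":"array","items":{"type":"array","items":{"type":"number"}}},"turn":{"type":"array","items":{"type":"array","items":{"type":"number"}}},"grip":{"type":"array","items":{"type":"number"}},"newtons":{"type":"number"}},"required":["slide","turn","grip"]}

```bash
ls; mkdir -p pics; python3 - <<'E'
from workcell import env
import cv2,numpy as np
print(env.state())
for n in ["scene","top","wrist"]:
    im,d=env.grab_frame(n); cv2.imwrite(f"pics/{n}0.png",im[:,:,::-1]); np.savez(f"/tmp/{n}0.npz",im=im,d=d)
    c=env.calibration(n); print(n,{k:np.round(v,3).tolist() if not isinstance(v,str) else v for k,v in c.items()})
for n in ["scene","top"]:
  for l in ["pot1_c","pot2_c","pot3_c","pot4_c","cabinet","sash_edge","mark","tray_floor","tray_knob","start_top","glue","mallet","paddle"]:
    try:
        r=env.search_frame(n,l); print(n,l,[(np.round(q["point"]).tolist(),round(q["p"],2)) for q in r[:3]])
    except Exception as e: print(n,l,e)
print(env.state()["time_s"])
E
```

```text
pics
{'time_s': 0.0, 'qpos': array([ 6.29103824e+01,  1.83508465e+01,  8.97075250e+01,  4.94964482e-04,
        7.20414944e+01, -1.14637440e+00]), 'qvel': array([-0.0318698 , -0.06455151,  0.0622911 ,  0.09148577, -0.03414978,
        0.0007898 ]), 'effort': array([ 4.53368903e-04, -4.12458944e+01, -2.31968129e+01,  7.26666790e-02,
        4.56206140e-02, -1.35862451e-04]), 'ee_pos': array([251.32954261, 516.61987819, 221.12063522]), 'ee_rot': array([ -91.41635879,   89.90013296, -117.35975497]), 'force': array([ 0.21192179, -0.49448372,  0.28424924]), 'torque': array([ 0.02063884, -0.01956689,  0.00898373]), 'gripper_width': 91.09730487113706}
scene {'K': [[358.4, 0.0, 251.904], [0.0, 358.4, 193.908], [0.0, 0.0, 1.0]], 'camera_from_world': [[-0.528, 0.849, -0.006, 400.778], [-0.737, -0.455, 0.5, 304.228], [0.422, 0.268, 0.866, -1658.347], [0.0, 0.0, 0.0, 1.0]]}
top {'K': [[363.548, 0.0, 259.262], [0.0, 363.548, 189.221], [0.0, 0.0, 1.0]], 'camera_from_world': [[0.029, -1.0, -0.01, -99.7], [0.991, 0.027, 0.129, -602.405], [-0.128, -0.014, 0.992, -1145.071], [0.0, 0.0, 0.0, 1.0]]}
wri
[... 1061 characters left out ...]
0.0, 7.0], 0.6), ([753.0, -201.0, 110.0], 0.31)]
top pot4_c [([657.0, -310.0, 42.0], 0.68), ([442.0, -128.0, 10.0], 0.67)]
top cabinet [([497.0, 332.0, 378.0], 0.86), ([521.0, -528.0, 20.0], 0.66)]
top sash_edge [([484.0, 334.0, 268.0], 0.97), ([484.0, 218.0, 15.0], 0.31)]
top mark [([356.0, 315.0, 270.0], 0.7), ([438.0, -320.0, 7.0], 0.54)]
top tray_floor [([482.0, 222.0, 17.0], 0.96)]
top tray_knob [([485.0, 220.0, 16.0], 0.7)]
top start_top [([672.0, 203.0, 70.0], 0.56)]
top glue [([754.0, -202.0, 112.0], 0.76), ([436.0, -320.0, 8.0], 0.48)]
top mallet [([486.0, 330.0, 271.0], 0.69), ([774.0, 51.0, 22.0], 0.56)]
top paddle [([521.0, -532.0, 20.0], 0.84), ([670.0, 207.0, 71.0], 0.26)]
1.45
```

View pics/scene0.png

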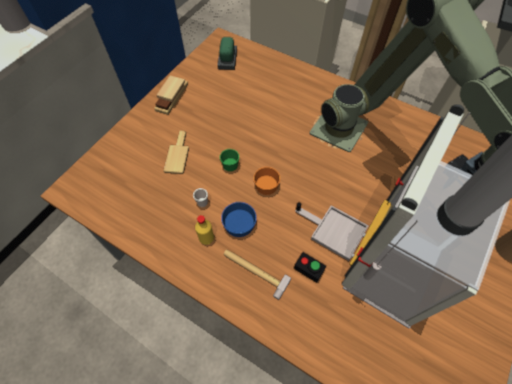

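View pics/top0.png

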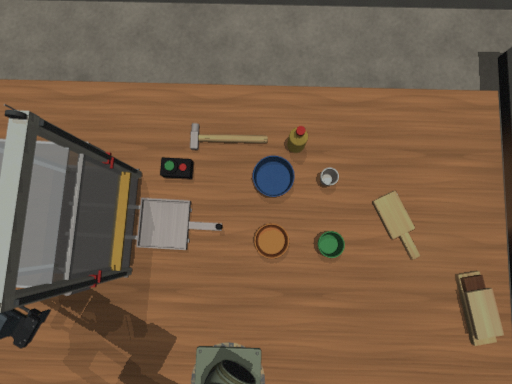

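View pics/wrist0.png

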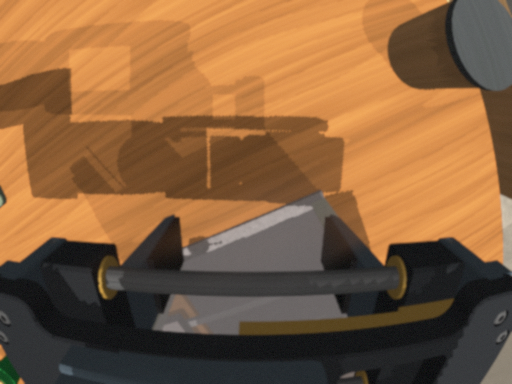

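```bash
cat > h.py <<'E'
from workcell import env
import cv2,numpy as np
from scipy.spatial.transform import Rotation as R
def cloud(n,d):
    c=env.calibration(n);K=np.array(c["K"]);T=np.linalg.inv(np.array(c["camera_from_world"]))
    v,u=np.mgrid[0:d.shape[0],0:d.shape[1]]
    P=np.stack([(u-K[0,2])/K[0,0]*d,-(v-K[1,2])/K[1,1]*d,-d,np.ones_like(d)],-1)
    P=P@T.T; P=P[...,:3]; P[d<=0]=np.nan
    return P
def proj(n,p):
    c=env.calibration(n);K=np.array(c["K"]);T=np.array(c["camera_from_world"])
    q=T[:3,:3]@np.asarray(p,float)+T[:3,3]
    return [K[0,0]*q[0]/-q[2]+K[0,2], -K[1,1]*q[1]/-q[2]+K[1,2]]
def grab(n,tag):
    im,d=env.grab_frame(n); cv2.imwrite(f"pics/{n}{tag}.png",im[:,:,::-1]); np.savez(f"/tmp/{n}{tag}.npz",im=im,d=d)
    return im,d
def zoom(im,u0,u1,v0,v1,f,name):
    cv2.imwrite(f"pics/{name}.png",cv2.resize(im[v0:v1,u0:u1,::-1],None,fx=f,fy=f,interpolation=cv2.INTER_CUBIC))
def pose():
    s=env.state(); return np.array(s["ee_pos"]),R.from_euler('xyz',s["ee_rot"],degrees=True)
def rel(targets,p0=None,R0=None):
    """targets: list of (pos, R) -> slide cm, turn rad"""
    if p0 is None: p0,R0=pose()
    out=[]
    for p,Rt in targets:
        out.append((np.round(R0.inv().apply(np.asarray(p)-p0)/10,2).tolist(),np.round((R0.inv()*Rt).as_rotvec(),3).tolist()))
    return out
E
python3 - <<'E'
from h import *
for n in ["scene","top"]:
    z=np.load(f"/tmp/{n}0.npz");im=z["im"];P=cloud(n,z["d"])
    hsv=cv2.cvtColor(im,cv2.COLOR_RGB2HSV)
    def st(name,m):
        m=m&np.isfinite(P[...,0])
        k,lab,stt,_=cv2.connectedComponentsWithStats(m.astype(np.uint8))
        for i in range(1,k):
            if stt[i,4]>=8:
                q=P[lab==i]; print(n,name,stt[i].tolist(),"med",np.round(np.median(q,0)).tolist(),"p2",np.round(np.percentile(q,2,0)).tolist(),"p98",np.round(np.percentile(q,98,0)).tolist())
    H,S,V=[hsv[...,i].astype(int) for i in range(3)]
    st("blue",(abs(H-108)<15)&(S>120)&(V>40)&(P[...,2]<120))
    st("green",(abs(H-72)<15)&(S>120)&(V>40)&(P[...,2]<120))
    st("red",((H<5)|(H>174))&(S>150)&(V>70))
    st("yellow",(abs(H-24)<4)&(S>170)&(V>120))
z=np.load("/tmp/top0.npz")
zoom(z["im"],0,240,90,310,3.3,"tz0")
z=np.load("/tmp/scene0.npz")
zoom(z["im"],290,512,90,330,3.3,"sz0")
E
```

```text
scene blue [93, 0, 92, 107, 6302] med [-164.0, -1430.0, -220.0] p2 [-522.0, -1441.0, -565.0] p98 [65.0, -1419.0, 95.0]
scene blue [223, 203, 33, 33, 851] med [639.0, -134.0, 11.0] p2 [589.0, -190.0, 3.0] p98 [713.0, -68.0, 57.0]
scene green [221, 150, 17, 21, 285] med [426.0, -318.0, 33.0] p2 [399.0, -352.0, 4.0] p98 [474.0, -276.0, 66.0]
scene green [310, 261, 10, 10, 77] med [673.0, 206.0, 72.0] p2 [655.0, 191.0, 60.0] p98 [687.0, 222.0, 77.0]
scene red [396, 178, 7, 7, 31] med [340.0, 320.0, 268.0] p2 [330.0, 312.0, 245.0] p98 [353.0, 331.0, 276.0]
scene red [198, 216, 7, 7, 40] med [769.0, -200.0, 171.0] p2 [758.0, -211.0, 163.0] p98 [780.0, -191.0, 175.0]
scene red [358, 249, 5, 7, 14] med [653.0, 307.0, 287.0] p2 [632.0, 307.0, 269.0] p98 [655.0, 309.0, 317.0]
scene red [301, 257, 8, 8, 48] med [671.0, 167.0, 55.0] p2 [655.0, 155.0, 46.0] p98 [682.0, 179.0, 61.0]
scene red [358, 257, 12, 10, 25] med [664.0, 322.0, 269.0] p2 [657.0, 312.0, 263.0] p98 [668.0, 348.0, 274.0]
scene yellow [196, 221, 15, 14, 150] med [780.0, -191.0, 116.0] p2 [748.0, -218.0, 94.0] p98 [797.0, -176.0,
[... 372 characters left out ...]
 -200.0, 169.0] p2 [755.0, -211.0, 166.0] p98 [780.0, -188.0, 172.0]
top red [110, 157, 4, 11, 33] med [640.0, 308.0, 268.0] p2 [624.0, 304.0, 251.0] p98 [651.0, 319.0, 272.0]
top red [105, 159, 4, 5, 10] med [637.0, 319.0, 270.0] p2 [634.0, 314.0, 268.0] p98 [643.0, 324.0, 278.0]
top red [179, 163, 8, 8, 46] med [669.0, 169.0, 54.0] p2 [659.0, 158.0, 50.0] p98 [682.0, 180.0, 60.0]
top red [97, 270, 4, 13, 36] med [340.0, 317.0, 269.0] p2 [326.0, 313.0, 227.0] p98 [354.0, 336.0, 273.0]
top red [91, 275, 5, 4, 11] med [341.0, 327.0, 271.0] p2 [336.0, 325.0, 268.0] p98 [344.0, 335.0, 273.0]
top red [91, 284, 5, 3, 10] med [317.0, 326.0, 269.0] p2 [316.0, 320.0, 268.0] p98 [323.0, 331.0, 285.0]
```

View pics/tz0.png

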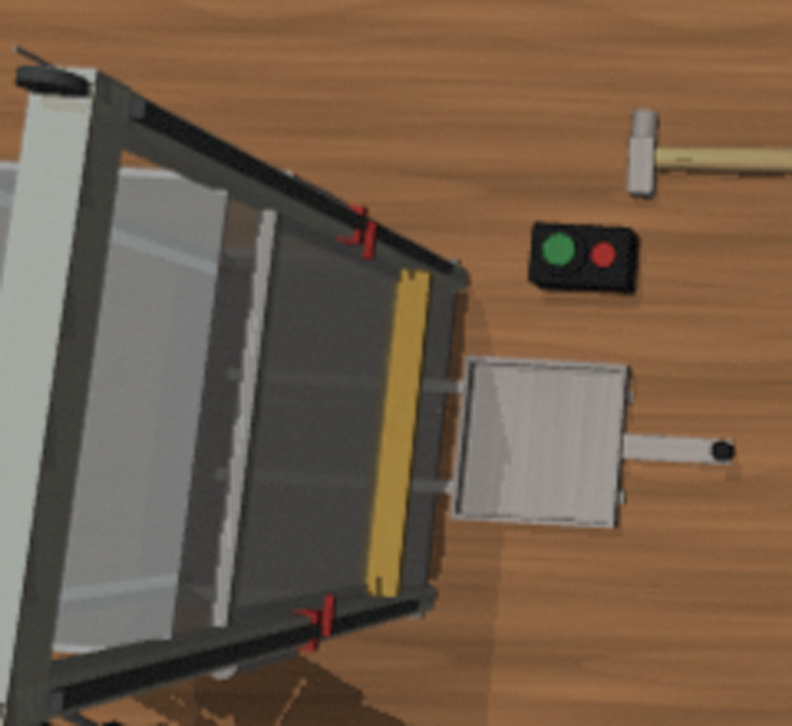

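View pics/sz0.png

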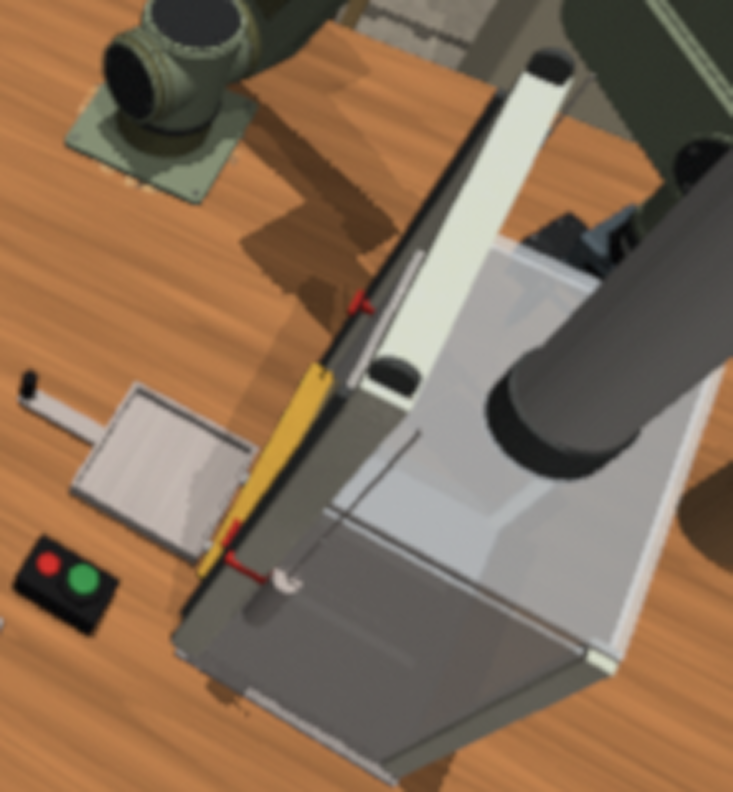

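```bash
python3 - <<'E'
from h import *
for n,box in [("scene",(340,400,190,270)),("top",(105,135,165,275))]:
    z=np.load(f"/tmp/{n}0.npz");im=z["im"];P=cloud(n,z["d"])
    hsv=cv2.cvtColor(im,cv2.COLOR_RGB2HSV);H,S,V=[hsv[...,i].astype(int) for i in range(3)]
    m=np.zeros(H.shape,bool);m[box[2]:box[3],box[0]:box[1]]=1
    y=m&(abs(H-22)<5)&(S>130)&(V>110)&(P[...,2]>60)
    q=P[y];print(n,len(q),np.percentile(q,[2,25,50,75,98],axis=0).round(1).tolist())
    # top face
    zt=np.median(q[:,2]); t=q[abs(q[:,2]-zt)<5]
    (cx,cy),(w,h),a=cv2.minAreaRect(t[:,:2].astype(np.float32)); print("rect",cx,cy,w,h,a,zt)
    A=np.polyfit(t[:,0],t[:,1],1);print("slope",A, "deg",np.degrees(np.arctan(A[0])))
    # bench level
    b=P[200:260,230:260].reshape(-1,3) if n=="scene" else None
    # tray: points with z 10..25 near 484,220
    g=(abs(P[...,0]-484)<95)&(abs(P[...,1]-220)<95)&(P[...,2]>26)&(P[...,2]<42)
    t=P[g];print("tray wall",len(t)); r=cv2.minAreaRect(t[:,:2].astype(np.float32));print(r)
    f=(abs(P[...,0]-484)<50)&(abs(P[...,1]-220)<50);print("floor z",np.nanmedian(P[f][:,2]))
    k=(abs(P[...,0]-484)<60)&(abs(P[...,1]-40)<40)&(P[...,2]>40);print("knob",np.nanmean(P[k],0),k.sum(),np.nanpercentile(P[k][:,2],[5,95]) if k.sum() else 0)
    bb=(abs(P[...,0]-540)<30)&(abs(P[...,1]+220)<60);print("bench z",np.nanmedian(P[bb][:,2]))
    # pots
    for nm,c,D,hh in [("1",(650,-128),136,56),("2",(440,-130),110,60),("3",(435,-316),84,64),("4",(652,-312),58,68)]:
        s=(np.hypot(P[...,0]-c[0],P[...,1]-c[1])<90)&(abs(P[...,2]-hh)<7)
        t=P[s][:,:2]
        # circle fit at rim
        from scipy.optimize import least_squares
        f=lambda c:np.hypot(t[:,0]-c[0],t[:,1]-c[1])-(D/2-2)
        o=least_squares(f,c,loss='soft_l1',f_scale=2);print("pot",nm,len(t),o.x.round(1),np.median(abs(o.fun)).round(1), P[s][:,2].mean().round(1))
E
```

```text
scene 453 [[352.7, 304.5, 139.4], [404.9, 309.9, 143.3], [459.0, 316.2, 144.8], [530.9, 324.7, 146.9], [654.4, 334.5, 467.6]]
rect 488.69525146484375 319.21710205078125 25.689632415771484 288.0851135253906 88.34794616699219 144.78966661982668
slope [-6.51423929e-02  3.47968967e+02] deg -3.727118084942429
tray wall 300
((486.7016906738281, 222.76422119140625), (159.90640258789062, 164.21063232421875), 88.62158203125)
floor z 17.65590820472312
knob [485.31431031  41.47569251  58.84713696] 32 [44.68177106 67.30677534]
bench z 1.0891143913609085
pot 1 152 [ 649.8 -129.8] 1.1 55.4
pot 2 110 [ 442.9 -128.5] 1.4 59.2
pot 3 78 [ 436.7 -314.6] 1.6 63.4
pot 4 58 [ 650.8 -308.1] 1.2 67.5
top 901 [[353.0, 307.6, 139.7], [415.9, 315.5, 142.6], [485.8, 322.3, 144.0], [556.9, 329.0, 145.2], [625.8, 337.4, 148.2]]
rect 488.72027587890625 322.5296936035156 29.126358032226562 288.9146728515625 88.50540924072266 144.01994074996992
slope [-2.64892905e-02  3.35171095e+02] deg -1.517369707623635
tray wall 369
((485.576416015625, 221.32373046875), (171.57957458496094, 160.14453125), 88.39363098144531)
floor z 16.614643670141277
knob [480.02577106  41.61083944  62.09855682] 33 [54.24660475 66.51602774]
bench z -0.5392778210348297
pot 1 196 [ 647.6 -127.1] 1.2 54.2
pot 2 155 [ 441.  -125.8] 1.2 58.8
pot 3 127 [ 435.1 -311.7] 1.2 62.9
pot 4 73 [ 649.1 -305.4] 1.0 66.4
```

```bash
python3 - <<'E'
from h import *
p,r=pose();print(r.as_matrix().round(3))
# collars detail
for n,boxes in [("scene",[(350,372,245,270),(390,406,174,188)]),("top",[(95,118,150,180),(85,105,265,290)])]:
    z=np.load(f"/tmp/{n}0.npz");im=z["im"];P=cloud(n,z["d"])
    hsv=cv2.cvtColor(im,cv2.COLOR_RGB2HSV);H,S,V=[hsv[...,i].astype(int) for i in range(3)]
    for b in boxes:
        m=np.zeros(H.shape,bool);m[b[2]:b[3],b[0]:b[1]]=1
        m&=((H<6)|(H>173))&(S>140)&(V>60)
        q=P[m]; q=q[np.argsort(q[:,1])]
        print(n,len(q)); print(np.round(q[::2]).astype(int).tolist())
E
```

```text
[[ 0.     0.437  0.899]
 [ 0.     0.899 -0.437]
 [-1.     0.     0.   ]]
scene 45
[[645, 306, 266], [650, 307, 270], [642, 307, 269], [627, 307, 268], [653, 307, 319], [654, 308, 273], [654, 308, 306], [653, 309, 313], [654, 311, 260], [661, 312, 269], [663, 313, 268], [665, 315, 264], [656, 315, 271], [664, 317, 267], [666, 319, 275], [664, 322, 272], [665, 325, 272], [664, 329, 268], [664, 333, 265], [664, 338, 271], [665, 341, 271], [665, 345, 268], [669, 349, 273]]
scene 34
[[349, 312, 270], [328, 313, 266], [333, 314, 267], [339, 315, 271], [328, 315, 268], [335, 316, 272], [335, 317, 261], [333, 318, 266], [335, 319, 275], [332, 320, 240], [346, 321, 272], [333, 321, 248], [343, 323, 264], [342, 325, 277], [340, 327, 269], [343, 328, 268], [345, 330, 273]]
top 62
[[643, 304, 270], [640, 304, 269], [629, 305, 271], [624, 306, 269], [651, 306, 267], [632, 307, 268], [645, 307, 270], [640, 307, 268], [626, 308, 271], [624, 308, 269], [651, 308, 268], [632, 309, 269], [640, 310, 268], [645, 310, 268], [638, 311, 265], [643, 313, 279], [642, 314, 271], [643, 314, 265], [641, 315, 263], [633, 315, 261], [634, 316, 271], [637, 317, 270], [640, 318, 269], [658, 318, 271], [639, 319, 273], [634, 320, 269], [636, 322, 270], [663, 324, 271], [636, 325, 270], [634, 327, 270], [637, 331, 269]]
top 68
[[339, 312, 271], [353, 313, 266], [346, 313, 270], [351, 314, 269], [354, 315, 269], [341, 315, 266], [348, 315, 267], [333, 315, 263], [344, 316, 269], [354, 316, 270], [351, 317, 269], [331, 318, 269], [329, 318, 274], [338, 318, 269], [333, 319, 267], [343, 319, 268], [341, 319, 267], [333, 321, 268], [341, 323, 270], [340, 324, 263], [343, 324, 269], [343, 324, 263], [321, 325, 267], [338, 325, 271], [343, 326, 269], [341, 327, 273], [344, 327, 273], [338, 329, 268], [316, 329, 268], [343, 330, 272], [316, 331, 270], [343, 336, 271], [351, 336, 220], [344, 337, 228]]
```

Call:
{"op": "arm_command", "data": {
  "slide": [
    [0,-25.5,8.4],
    [0,-25.5,8.4],
    [0,-25.5,8.4],
    [0,-25.5,8.4],
    [0,-25.5,8.4],
    [0,-25.5,8.4],
    [0,-25.5,8.4],
    [0,-25.5,8.4],
    [0,-25.5,8.4],
    [0,-25.5,8.4]
  ],
  "turn": [
    [0,0,0],
    [0,0,0],
    [0,0,0],
    [0,0,0],
    [0,0,0],
    [0,0,0],
    [0,0,0],
    [0,0,0],
    [0,0,0],
    [0,0,0]
  ],
  "grip": [255,255,255,255,255,255,255,255,255,255]
}}

```text
time_s: 2.28
ee_pos: [216.2, 252.1, 222.4]
ee_rot: [83.9, 89.9, 58.0]
force: [0.0, -0.2, 0.4]
gripper_width: 27.4
```

```bash
python3 - <<'E'
from h import *
s=env.state();print({k:np.round(v,2).tolist() for k,v in s.items()})
p,r=pose();print(r.as_matrix().round(3))
# target: heading cabinet x axis, tilt t, tool y = cabinet -y? (world +x)
cx=np.array([.027,1,0]);cx/=np.linalg.norm(cx);lat=np.array([cx[1],-cx[0],0])
def Rt(t):
    t=np.radians(t);x=cx*np.cos(t)+np.array([0,0,-np.sin(t)]);y=lat;z=np.cross(x,y);return R.from_matrix(np.stack([x,y,z],1))
down=Rt(90);tilt=Rt(35)
print(rel([([400,150,220],down),([484,190,150],tilt)]))
print((down.inv()*tilt).as_rotvec())
E
```

```text
{'time_s': 2.28, 'qpos': [47.38, -4.43, 116.53, 0.02, 67.78, -16.67], 'qvel': [0.73, 1.14, -0.63, 0.0, 0.07, -0.14], 'effort': [-0.33, -18.93, -22.06, 0.04, 0.11, -0.0], 'ee_pos': [216.15, 252.09, 222.4], 'ee_rot': [83.95, 89.88, 57.99], 'force': [0.02, -0.19, 0.4], 'torque': [-0.03, -0.04, 0.0], 'gripper_width': 27.38}
[[ 0.001  0.438  0.899]
 [ 0.002  0.899 -0.438]
 [-1.     0.002  0.   ]]
[([0.24, -1.13, 21.0], [1.145, -0.001, -0.002]), ([7.26, 6.12, 26.8], [1.053, 0.849, 0.546])]
[-1.15402360e-16  9.59931089e-01  2.88505901e-17]
```

Call:
{"op": "arm_command", "data": {
  "slide": [
    [-3,-0.6,11],
    [-3,-1.1,21],
    [-3,-1.1,21],
    [-3,-1.1,21],
    [-3,-1.1,21],
    [-3,-1.1,21],
    [-3,-1.1,21],
    [-3,-1.1,21],
    [-3,-1.1,21],
    [-3,-1.1,21],
    [-3,-1.1,21],
    [-3,-1.1,21]
  ],
  "turn": [
    [1.145,0,0],
    [1.145,0,0],
    [1.145,0,0],
    [1.145,0,0],
    [1.145,0,0],
    [1.145,0,0],
    [1.145,0,0],
    [1.145,0,0],
    [1.145,0,0],
    [1.145,0,0],
    [1.145,0,0],
    [1.145,0,0]
  ],
  "grip": [255,255,255,255,255,255,255,255,255,255,255,255]
}}

```text
time_s: 3.28
ee_pos: [400.0, 149.9, 251.7]
ee_rot: [-89.9, 90.0, 178.8]
force: [-0.1, 1.4, -0.2]
gripper_width: 0.7
```

```bash
cat >> h.py <<'E'
cx=np.array([.027,1,0]);cx/=np.linalg.norm(cx);lat=np.array([cx[1],-cx[0],0])
def Rt(t):
    t=np.radians(t);x=cx*np.cos(t)+np.array([0,0,-np.sin(t)]);y=lat;z=np.cross(x,y);return R.from_matrix(np.stack([x,y,z],1))
E
python3 - <<'E'
from h import *
s=env.state();print(np.round(s["qpos"],1),np.round(s["ee_pos"]),s["gripper_width"])
print(rel([([484,190,170],Rt(35))]))
E
```

```text
[ 19.    3.7 104.1   0.   72.2  20.3] [400. 150. 252.] 0.6639673698092846
[([8.17, 8.31, -4.2], [0.003, 0.96, 0.002])]
```

Call:
{"op": "arm_command", "data": {
  "slide": [
    [5.2,8.3,-4],
    [5.2,8.3,-4],
    [5.2,8.3,-4],
    [5.2,8.3,-4],
    [5.2,8.3,-4],
    [5.2,8.3,-4],
    [5.2,8.3,-4],
    [5.2,8.3,-4],
    [5.2,8.3,-4],
    [5.2,8.3,-4],
    [5.2,8.3,-4],
    [5.2,8.3,-4]
  ],
  "turn": [
    [0,0.96,0],
    [0,0.96,0],
    [0,0.96,0],
    [0,0.96,0],
    [0,0.96,0],
    [0,0.96,0],
    [0,0.96,0],
    [0,0.96,0],
    [0,0.96,0],
    [0,0.96,0],
    [0,0.96,0],
    [0,0.96,0]
  ],
  "grip": [255,255,255,255,255,255,255,255,255,255,255,255]
}}

```text
time_s: 4.28
ee_pos: [483.9, 187.8, 200.9]
ee_rot: [179.8, 35.1, 88.5]
force: [-1.1, -0.3, 1.0]
gripper_width: 0.4
```

```bash
python3 - <<'E'
from h import *
s=env.state();print(np.round(s["qpos"],1),np.round(s["ee_pos"]),s["gripper_width"])
print(pose()[1].as_matrix().round(3))
grab("wrist","1");grab("scene","1");grab("top","1")
E
```

```text
[-10.9  19.8 114.2  57.9  72.3 -42.1] [484. 188. 201.] 0.39687584584654867
[[ 0.022  1.    -0.012]
 [ 0.818 -0.025 -0.575]
 [-0.575  0.003 -0.818]]
```

View pics/wrist1.png

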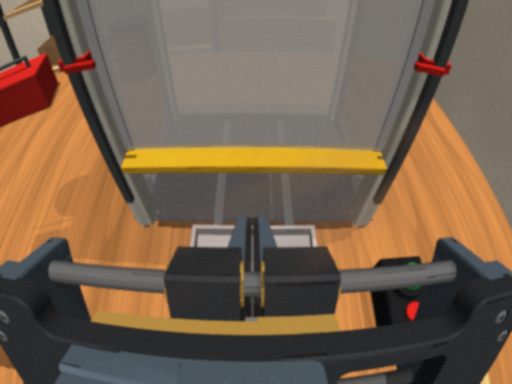

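View pics/scene1.png

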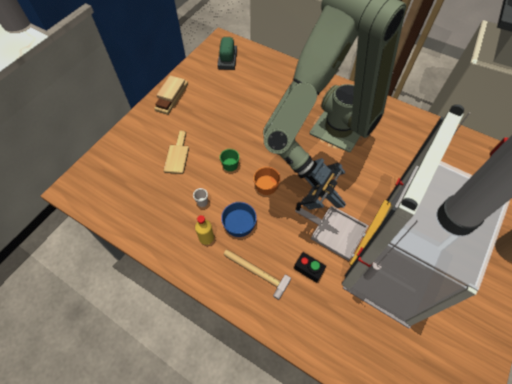

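Call:
{"op": "arm_command", "data": {
  "slide": [
    [3.4,0,3.8],
    [6.8,0,7.6],
    [6.8,0,7.6],
    [9.8,0,5.5],
    [12.8,0,3.4],
    [15.9,-0.1,1.2],
    [15.9,-0.1,1.2],
    [15.9,-0.1,1.2],
    [15.9,-0.1,1.2]
  ],
  "turn": [
    [0,0,0],
    [0,0,0],
    [0,0,0],
    [0,0,0],
    [0,0,0],
    [0,0,0],
    [0,0,0],
    [0,0,0],
    [0,0,0]
  ],
  "grip": [255,255,255,255,255,255,255,255,255]
}}

```text
time_s: 5.18
ee_pos: [485.8, 310.6, 99.2]
ee_rot: [179.9, 35.0, 88.5]
force: [-0.2, -0.1, 0.8]
gripper_width: 0.7
```

```bash
python3 - <<'E'
from h import *
s=env.state();print(np.round(s["qpos"],1),np.round(s["ee_pos"]),s["force"])
grab("wrist","2")
E
```

```text
[  3.7  29.  120.   74.1  58.  -52.9] [486. 311.  99.] [-0.17524352 -0.13246894  0.75863869]
```

View pics/wrist2.png

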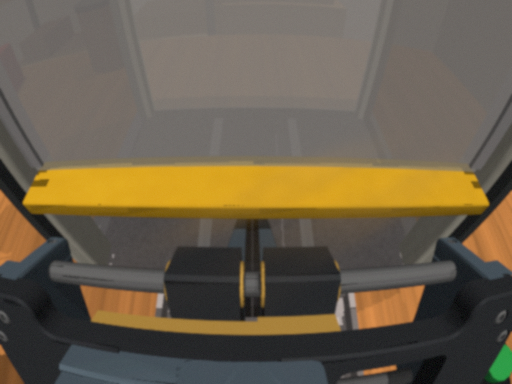

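Call:
{"op": "arm_command", "data": {
  "slide": [
    [-0.86,0,-1.23],
    [-1.72,0,-2.45],
    [-2.6,0,-3.7],
    [-3.45,0,-4.9],
    [-4.3,0,-6.1],
    [-4.6,0,-6.54],
    [-4.6,0,-6.54],
    [-4.6,0,-6.54]
  ],
  "turn": [
    [0,0,0],
    [0,0,0],
    [0,0,0],
    [0,0,0],
    [0,0,0],
    [0,0,0],
    [0,0,0],
    [0,0,0]
  ],
  "grip": [255,255,255,255,255,255,255,255]
}}

```text
time_s: 5.9
ee_pos: [486.6, 309.5, 179.1]
ee_rot: [179.9, 35.0, 88.3]
force: [-0.4, 0.3, 0.4]
gripper_width: 0.5
```

```bash
cat >> h.py <<'E'
def railz(tag):
    im,d=grab("top",tag);P=cloud("top",d);hsv=cv2.cvtColor(im,cv2.COLOR_RGB2HSV);H,S,V=[hsv[...,i].astype(int) for i in range(3)]
    y=(abs(H-22)<5)&(S>130)&(V>100)&(P[...,2]>100)&(P[...,1]>290)&(P[...,1]<350)&(abs(P[...,0]-488)<150)
    q=P[y]
    if len(q): print("rail n",len(q),np.percentile(q,[5,50,95],axis=0).round(1).tolist())
    c=P[(((H<6)|(H>173))&(S>140)&(V>60)&(P[...,2]>240)&(P[...,1]>290)&(P[...,1]<345))]
    if len(c): print("collar n",len(c),np.percentile(c[:,2],[10,50,90]).round(1))
E
python3 - <<'E'
from h import *
s=env.state();print(np.round(s["qpos"],1),np.round(s["ee_pos"]),s["force"])
railz("3");grab("scene","3")
E
```

```text
[  3.5  21.5 115.9  67.8  61.8 -40.2] [487. 309. 179.] [-0.40596255  0.26946738  0.43989091]
rail n 1040 [[361.1, 309.0, 210.5], [485.7, 321.9, 213.7], [616.5, 335.3, 216.6]]
collar n 121 [266.5 269.3 272. ]
```

View pics/top3.png

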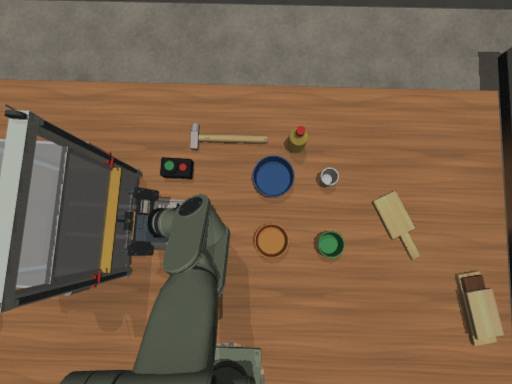

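Call:
{"op": "arm_command", "data": {
  "slide": [
    [-0.86,0,-1.23],
    [-1.72,0,-2.45],
    [-2.6,0,-3.7],
    [-3.2,0,-4.5],
    [-3.57,0,-5.07],
    [-3.57,0,-5.07],
    [-3.57,0,-5.07]
  ],
  "turn": [
    [0,0,0],
    [0,0,0],
    [0,0,0],
    [0,0,0],
    [0,0,0],
    [0,0,0],
    [0,0,0]
  ],
  "grip": [255,255,255,255,255,255,255]
}}

```text
time_s: 6.58
ee_pos: [486.1, 310.1, 240.8]
ee_rot: [-180.0, 34.9, 88.4]
force: [-0.4, -0.1, -0.9]
gripper_width: 0.3
```

```bash
python3 - <<'E'
from h import *
s=env.state();print(np.round(s["qpos"],1),np.round(s["ee_pos"]),s["force"])
railz("4");grab("scene","4");im,d=grab("wrist","4")
E
```

```text
[  3.6  16.6 111.8  63.7  65.6 -31. ] [486. 310. 241.] [-0.40050861 -0.1310604  -0.91317209]
rail n 1187 [[359.0, 308.9, 272.0], [485.1, 322.2, 274.8], [616.6, 335.2, 277.7]]
collar n 89 [265.7 269.1 272.2]
```

View pics/wrist4.png

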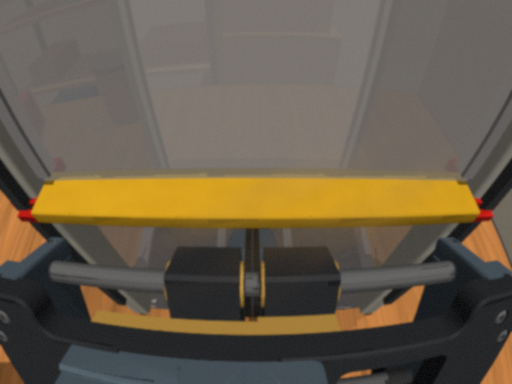

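Call:
{"op": "arm_command", "data": {
  "slide": [
    [0.9,0,1.3],
    [-1.4,0,2.9],
    [-4.0,0,4.7],
    [-6.8,0,6.6],
    [-9,0,8.3],
    [-11.4,0,9.9],
    [-11.4,0,9.9],
    [-11.4,0,9.9],
    [-11.4,0,9.9]
  ],
  "turn": [
    [0,0,0],
    [0,0,0],
    [0,0,0],
    [0,0,0],
    [0,0,0],
    [0,0,0],
    [0,0,0],
    [0,0,0],
    [0,0,0]
  ],
  "grip": [255,255,255,255,255,255,255,255,255]
}}

```text
time_s: 7.48
ee_pos: [482.0, 160.3, 225.2]
ee_rot: [-180.0, 34.9, 88.4]
force: [0.4, -0.4, -0.3]
gripper_width: 0.4
```

```bash
cat >> h.py <<'E'
def wcloud(d,p,r):
    c=env.calibration("wrist");K=np.array(c["K"]);T=np.array(c["T_tool_cam"]);f=K[0,0]
    v,u=np.mgrid[0:d.shape[0],0:d.shape[1]];dx=(u-K[0,2]);dy=(v-K[1,2]);rr=np.hypot(dx,dy)+1e-9;th=rr/f
    s=np.tan(th)/rr
    P=np.stack([dx*s*d,-dy*s*d,-d],-1);P=P@T[:3,:3].T+T[:3,3];P=P@r.as_matrix().T+p;P[d<=0]=np.nan
    return P
E
python3 - <<'E'
from h import *
p,r=pose();im,d=grab("wrist","5");P=wcloud(d,p,r)
print(p)
hsv=cv2.cvtColor(im,cv2.COLOR_RGB2HSV);H,S,V=[hsv[...,i].astype(int) for i in range(3)]
y=(abs(H-24)<6)&(S>130)&(V>100)&(P[...,2]>200);q=P[y]
print("rail",len(q),np.nanpercentile(q,[2,10,50,90,98],axis=0).round(1).tolist())
c=((H<6)|(H>173))&(S>140)&(V>60)&(P[...,2]>200)&(P[...,2]<330)&(P[...,1]>290)&(P[...,1]<350)
for s in [0,1]:
    q=P[c&((P[...,0]>486)==s)];print("collar",len(q),np.nanpercentile(q,[2,10,50,90,98],axis=0).round(1).tolist())
railz("5")
E
```

```text
[481.99891331 160.25585958 225.18607045]
rail 10771 [[356.9, 90.7, 266.2], [395.8, 92.2, 269.1], [479.3, 307.9, 276.1], [581.1, 327.9, 303.9], [621.1, 335.2, 305.8]]
collar 186 [[316.0, 312.5, 260.8], [318.1, 313.2, 264.8], [333.0, 317.7, 269.1], [339.9, 325.0, 271.4], [342.3, 328.1, 273.5]]
collar 193 [[635.6, 303.7, 263.8], [638.1, 304.2, 264.7], [645.3, 307.2, 269.2], [661.1, 315.2, 271.8], [663.2, 317.1, 273.3]]
rail n 1192 [[359.2, 308.8, 272.0], [484.2, 322.2, 274.8], [616.5, 335.2, 277.7]]
collar n 90 [265.8 269.2 272.4]
```

View pics/wrist5.png

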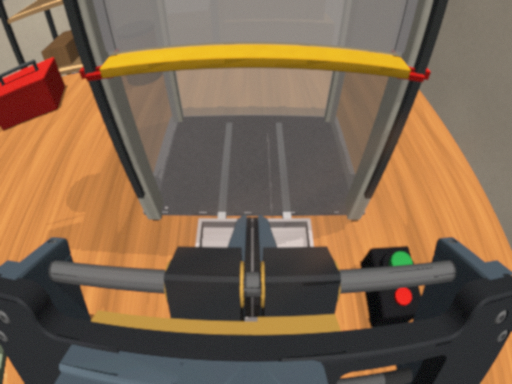

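```bash
python3 - <<'E'
from h import *
z=np.load("/tmp/wrist5.npz");im,d=z["im"],z["d"];p,r=pose();P=wcloud(d,p,r)
hsv=cv2.cvtColor(im,cv2.COLOR_RGB2HSV);H,S,V=[hsv[...,i].astype(int) for i in range(3)]
y=(abs(H-24)<6)&(S>130)&(V>100)&(P[...,2]>200)&(P[...,1]>290)
for u in [120,180,250,320,390]:
    vs=np.where(y[:,u])[0]; print(u,[(v,*P[v,u].round(0).astype(int).tolist()) for v in vs])
c=((H<6)|(H>173))&(S>140)&(V>60)
for u in [84,87,90,94,98,410,414,418,422,426]:
    vs=np.where(c[50:100,u])[0]+50; print(u,[(v,*P[v,u].round(0).astype(int).tolist()) for v in vs])
zoom(im,60,200,30,110,5,"wz5")
E
```

```text
120 [(np.int64(53), 357, 340, 276), (np.int64(54), 358, 338, 276), (np.int64(55), 359, 335, 276), (np.int64(56), 359, 334, 276), (np.int64(57), 360, 331, 276), (np.int64(58), 361, 328, 276), (np.int64(59), 361, 327, 275), (np.int64(60), 362, 324, 276), (np.int64(61), 363, 322, 276), (np.int64(62), 364, 320, 275), (np.int64(63), 366, 316, 276), (np.int64(64), 366, 315, 276), (np.int64(65), 366, 313, 276), (np.int64(66), 366, 312, 275), (np.int64(67), 366, 313, 274), (np.int64(68), 366, 311, 273), (np.int64(69), 365, 313, 272), (np.int64(70), 366, 312, 271), (np.int64(71), 365, 312, 270), (np.int64(72), 364, 313, 268), (np.int64(73), 364, 313, 267), (np.int64(74), 364, 312, 267), (np.int64(75), 365, 311, 266)]
180 [(np.int64(47), 419, 338, 276), (np.int64(48), 419, 336, 275), (np.int64(49), 420, 332, 276), (np.int64(50), 421, 329, 277), (np.int64(51), 421, 329, 276), (np.int64(52), 421, 325, 276), (np.int64(53), 421, 324, 276), (np.int64(54), 422, 321, 276), (np.int64(55), 422, 319, 276), (np.int64(56), 422, 318, 275), (np.int64(57), 423, 314, 276), (np.int64(58), 423, 313, 276), (np.i
[... 4748 characters left out ...]
5, 268), (np.int64(78), 645, 306, 267), (np.int64(79), 644, 304, 267), (np.int64(80), 645, 305, 265), (np.int64(81), 645, 305, 264)]
422 [(np.int64(74), 651, 311, 270), (np.int64(75), 649, 307, 270), (np.int64(76), 649, 306, 270), (np.int64(77), 649, 306, 269), (np.int64(78), 649, 305, 268), (np.int64(79), 649, 305, 267), (np.int64(80), 650, 306, 265)]
426 [(np.int64(68), 652, 309, 278), (np.int64(69), 660, 320, 272), (np.int64(70), 659, 317, 272), (np.int64(71), 658, 315, 272), (np.int64(72), 658, 315, 270), (np.int64(73), 658, 315, 270), (np.int64(74), 660, 317, 267), (np.int64(75), 659, 314, 268), (np.int64(76), 658, 313, 267), (np.int64(77), 661, 315, 265), (np.int64(78), 662, 316, 263)]
```

View pics/wz5.png

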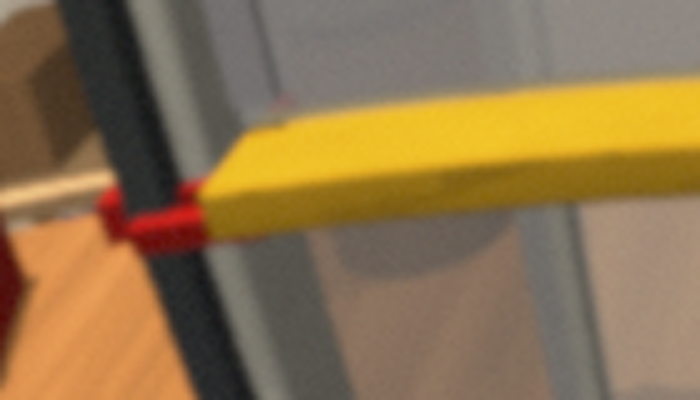

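```bash
cat >> h.py <<'E'
def Rg(a=8.,az=90.):
    # tool y at azimuth az (horizontal), tool x down and leaning toward +y_tool by a degrees
    a=np.radians(a);az=np.radians(az);h=np.array([np.cos(az),np.sin(az),0]);u=np.array([0,0,1.])
    x=h*np.sin(a)-u*np.cos(a);y=h*np.cos(a)+u*np.sin(a);return R.from_matrix(np.stack([x,y,np.cross(x,y)],1))
def pots(n,tag,guess):
    from scipy.optimize import least_squares
    im,d=grab(n,tag);P=cloud(n,d);out={}
    for k,(c,D,hh) in guess.items():
        s=(np.hypot(P[...,0]-c[0],P[...,1]-c[1])<D/2+25)&(abs(P[...,2]-hh)<7);t=P[s][:,:2]
        if len(t)<15: print(k,"few",len(t));continue
        o=least_squares(lambda c:np.hypot(t[:,0]-c[0],t[:,1]-c[1])-(D/2-2),c,loss='soft_l1',f_scale=2)
        print(n,k,len(t),o.x.round(1),np.median(abs(o.fun)).round(1));out[k]=o.x
    return out
G={1:((649,-128),136,56),2:((442,-127),110,60),3:((436,-313),84,64),4:((650,-307),58,68)}
E
python3 - <<'E'
from h import *
p,r=pose()
print(rel([([480,60,280],Rt(90))]))
print(rel([([648,-60,250],Rg())],np.array([480,60,280.]),Rt(90)))
E
```

```text
[([-11.41, 0.1, 1.29], [0.001, -0.961, 0.001])]
[([3.0, 17.12, 11.54], [-1.595, 0.112, 0.109])]
```

Call:
{"op": "arm_command", "data": {
  "slide": [
    [-11.4,0,1.3],
    [-11.4,0,1.3],
    [-11.4,0,1.3],
    [-11.4,0,1.3],
    [-11.4,0,1.3],
    [-11.4,0,1.3],
    [-11.4,0,1.3],
    [-11.4,0,1.3],
    [-11.4,0,1.3],
    [-11.4,0,1.3],
    [-11.4,0,1.3]
  ],
  "turn": [
    [0,-0.96,0],
    [0,-0.96,0],
    [0,-0.96,0],
    [0,-0.96,0],
    [0,-0.96,0],
    [0,-0.96,0],
    [0,-0.96,0],
    [0,-0.96,0],
    [0,-0.96,0],
    [0,-0.96,0],
    [0,-0.96,0]
  ],
  "grip": [143,143,143,143,143,143,143,143,143,143,143]
}}

```text
time_s: 8.5
ee_pos: [478.6, 59.5, 279.5]
ee_rot: [-142.2, 89.9, 126.4]
force: [0.3, 0.2, -0.3]
gripper_width: 40.0
```

Call:
{"op": "arm_command", "data": {
  "slide": [
    [3,17,11.5],
    [3,17,11.5],
    [3,17,11.5],
    [3,17,11.5],
    [3,17,11.5],
    [3,17,11.5],
    [3,17,11.5],
    [3,17,11.5],
    [3,17,11.5],
    [3,17,11.5],
    [3,17,11.5],
    [3,17,11.5],
    [3,17,11.5],
    [3,17,11.5],
    [3,17,11.5],
    [3,17,11.5]
  ],
  "turn": [
    [-1.595,0.112,0.109],
    [-1.595,0.112,0.109],
    [-1.595,0.112,0.109],
    [-1.595,0.112,0.109],
    [-1.595,0.112,0.109],
    [-1.595,0.112,0.109],
    [-1.595,0.112,0.109],
    [-1.595,0.112,0.109],
    [-1.595,0.112,0.109],
    [-1.595,0.112,0.109],
    [-1.595,0.112,0.109],
    [-1.595,0.112,0.109],
    [-1.595,0.112,0.109],
    [-1.595,0.112,0.109],
    [-1.595,0.112,0.109],
    [-1.595,0.112,0.109]
  ],
  "grip": [143,143,143,143,143,143,143,143,143,143,143,143,143,143,143,143]
}}

```text
time_s: 9.83
ee_pos: [645.7, -61.4, 249.6]
ee_rot: [90.3, 81.9, 90.1]
force: [0.3, -0.1, -0.4]
gripper_width: 40.2
```

```bash
python3 - <<'E'
from h import *
s=env.state();print(np.round(s["qpos"],1),np.round(s["ee_pos"]),s["gripper_width"])
print(pose()[1].as_matrix().round(3))
pots("top","6",G);pots("scene","6",G);grab("wrist","6")
print(rel([([648.7,-192.5,100],Rg()),([648.7,-192.5,42],Rg())]))
E
```

```text
[ -10.4   24.9   75.8    8.    80.8 -101.6] [646. -61. 250.] 40.182916232166754
[[-0.     0.004  1.   ]
 [ 0.14   0.99  -0.004]
 [-0.99   0.14  -0.001]]
top 1 56 [ 648.2 -128. ] 1.2
top 2 50 [ 441.3 -124.8] 1.0
top 3 127 [ 435.1 -311.8] 1.3
top 4 79 [ 648.7 -305.3] 1.1
scene 1 161 [ 649.9 -129.6] 1.4
scene 2 52 [ 443.5 -128.3] 1.4
scene 3 41 [ 436.3 -314.2] 1.1
scene 4 59 [ 650.9 -308.4] 1.1
[([13.0, -15.16, 0.3], [-0.001, 0.0, -0.001]), ([18.74, -15.97, 0.3], [-0.001, 0.0, -0.001])]
```

View pics/wrist6.png

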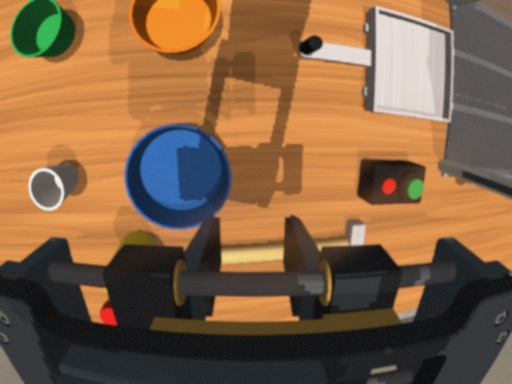

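Call:
{"op": "arm_command", "data": {
  "slide": [
    [3,-4,0.1],
    [6,-8,0.2],
    [9,-12,0.3],
    [12,-15,0.3],
    [13,-15.2,0.3],
    [14,-15.3,0.3],
    [16,-15.6,0.3],
    [18,-15.9,0.3],
    [18.7,-16,0.3],
    [18.7,-16,0.3],
    [18.7,-16,0.3]
  ],
  "turn": [
    [0,0,0],
    [0,0,0],
    [0,0,0],
    [0,0,0],
    [0,0,0],
    [0,0,0],
    [0,0,0],
    [0,0,0],
    [0,0,0],
    [0,0,0],
    [0,0,0]
  ],
  "grip": [143,143,143,143,143,143,143,143,143,143,143]
}}

```text
time_s: 10.9
ee_pos: [649.6, -192.2, 43.2]
ee_rot: [89.6, 82.0, 89.7]
force: [0.7, -0.7, 0.3]
gripper_width: 40.0
```

```bash
python3 - <<'E'
from h import *
s=env.state();print(np.round(s["qpos"],1),np.round(s["ee_pos"],1),s["gripper_width"],s["force"])
grab("wrist","7");im,d=grab("scene","7");zoom(im,180,320,140,260,5,"sz7")
E
```

```text
[ -21.1   36.8   86.     8.6   60.4 -115.6] [ 649.6 -192.2   43.2] 40.008854637950556 [ 0.73329786 -0.73625425  0.2892897 ]
```

View pics/wrist7.png

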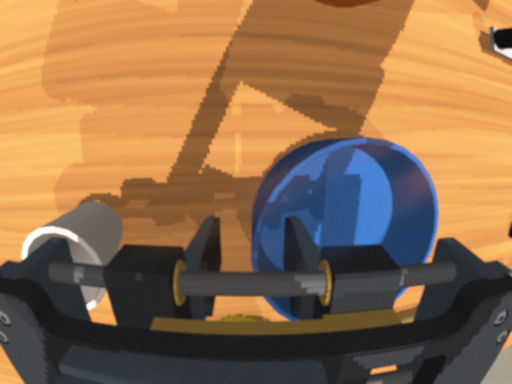

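View pics/sz7.png

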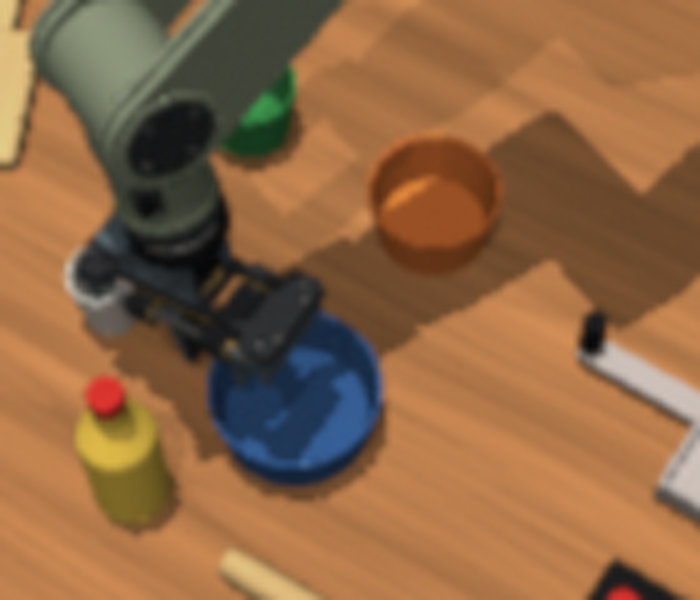

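Call:
{"op": "arm_command", "data": {
  "slide": [
    [0,0,0],
    [0,0,0],
    [0,0,0],
    [0,0,0],
    [0,0,0],
    [0,0,0],
    [0,0,0],
    [0,0,0]
  ],
  "turn": [
    [0,0,0],
    [0,0,0],
    [0,0,0],
    [0,0,0],
    [0,0,0],
    [0,0,0],
    [0,0,0],
    [0,0,0]
  ],
  "grip": [255,255,255,255,255,255,255,255],
  "newtons": 35
}}

```text
time_s: 11.67
ee_pos: [649.1, -192.4, 42.7]
ee_rot: [89.9, 81.9, 89.9]
force: [0.6, 0.5, 2.3]
gripper_width: 4.2
```

Call:
{"op": "arm_command", "data": {
  "slide": [
    [-1,0.1,0],
    [-3,0.4,0],
    [-5,0.7,0],
    [-7.5,1,0],
    [-9.9,1.4,0],
    [-9.9,1.4,0],
    [-9.9,1.4,0]
  ],
  "turn": [
    [0,0,0],
    [0,0,0],
    [0,0,0],
    [0,0,0],
    [0,0,0],
    [0,0,0],
    [0,0,0]
  ],
  "grip": [255,255,255,255,255,255,255]
}}

```text
time_s: 12.25
ee_pos: [649.6, -193.4, 143.9]
ee_rot: [88.8, 82.1, 88.8]
force: [-0.0, 0.0, -2.6]
gripper_width: 4.1
```

```bash
python3 - <<'E'
from h import *
s=env.state();print(np.round(s["qpos"],1),np.round(s["ee_pos"],1),s["gripper_width"],s["force"],s["torque"])
im,d=grab("wrist","8");p,r=pose();P=wcloud(d,p,r)
hsv=cv2.cvtColor(im,cv2.COLOR_RGB2HSV);H,S,V=[hsv[...,i].astype(int) for i in range(3)]
m=(abs(H-108)<15)&(S>150)&(V>60)&(P[...,2]<200)
for n in ["scene","top"]:
    im,d=grab(n,"8");P=cloud(n,d);hsv=cv2.cvtColor(im,cv2.COLOR_RGB2HSV);H,S,V=[hsv[...,i].astype(int) for i in range(3)]
    m=(abs(H-108)<15)&(S>120)&(V>40)&(P[...,0]>500)&(P[...,0]<800)&(abs(P[...,1]+128)<120)&(P[...,2]>20)
    q=P[m];zt=np.percentile(q[:,2],95);t=q[q[:,2]>zt-12]
    A=np.c_[q[:,0]-648,q[:,1]+128,np.ones(len(q))]
    print(n,len(q),np.percentile(q,[5,50,95],axis=0).round(1).tolist())
E
```

```text
[ -21.1   31.8   79.5    7.8   71.6 -113.8] [ 649.6 -193.4  143.9] 4.093488260962477 [-0.0155739   0.04824253 -2.56913398] [-0.20234187  0.05174609 -0.0321228 ]
scene 825 [[591.6, -184.7, 104.1], [647.9, -128.8, 109.0], [708.2, -77.0, 153.8]]
top 875 [[598.5, -167.0, 101.8], [650.5, -107.0, 105.9], [704.2, -72.0, 152.5]]
```

View pics/wrist8.png

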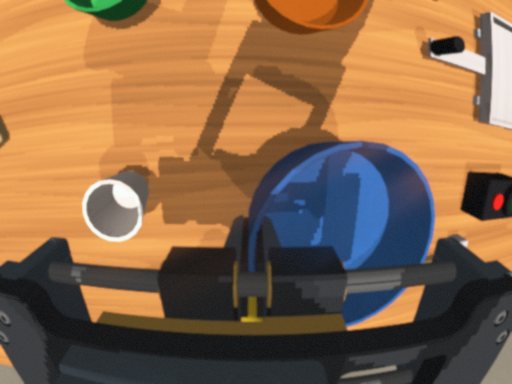

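```bash
python3 - <<'E'
from h import *
p,r=pose();print(p,rel([([486,158,140],Rg()),([486,158,66],Rg())]))
E
```

```text
[ 647.87232607 -192.56436879  140.44307141] [([5.03, 34.7, -16.18], [-0.0, -0.003, -0.001]), ([12.35, 33.66, -16.16], [-0.0, -0.003, -0.001])]
```

Call:
{"op": "arm_command", "data": {
  "slide": [
    [0.3,2.5,-1.2],
    [0.8,5.2,-2.4],
    [1.2,8,-3.7],
    [1.6,10.9,-5.1],
    [2,13.8,-6.4],
    [2.4,16.7,-7.8],
    [2.8,19.6,-9.1],
    [3.3,22.5,-10.5],
    [3.7,25.4,-11.8],
    [4.1,28.2,-13.1],
    [4.5,31,-14.4],
    [4.8,33,-15.4],
    [5,34.3,-16],
    [5,34.7,-16.2],
    [5,34.7,-16.2],
    [5,34.7,-16.2]
  ],
  "turn": [
    [0,0,0],
    [0,0,0],
    [0,0,0],
    [0,0,0],
    [0,0,0],
    [0,0,0],
    [0,0,0],
    [0,0,0],
    [0,0,0],
    [0,0,0],
    [0,0,0],
    [0,0,0],
    [0,0,0],
    [0,0,0],
    [0,0,0],
    [0,0,0]
  ],
  "grip": [255,255,255,255,255,255,255,255,255,255,255,255,255,255,255,255]
}}

```text
time_s: 13.73
ee_pos: [487.0, 157.3, 140.7]
ee_rot: [90.3, 82.0, 90.3]
force: [-0.1, -0.6, -2.4]
gripper_width: 4.4
```

```bash
python3 - <<'E'
from h import *
s=env.state();print(np.round(s["qpos"],1),np.round(s["ee_pos"],1),s["gripper_width"],s["force"],s["torque"])
for n in ["scene","top"]:
    im,d=grab(n,"9");P=cloud(n,d);hsv=cv2.cvtColor(im,cv2.COLOR_RGB2HSV);H,S,V=[hsv[...,i].astype(int) for i in range(3)]
    m=(abs(H-108)<15)&(S>120)&(V>40)&(abs(P[...,0]-486)<120)&(abs(P[...,1]-222)<120)&(P[...,2]>20)
    q=P[m]; t=q[q[:,2]>140]
    from scipy.optimize import least_squares
    o=least_squares(lambda c:np.hypot(t[:,0]-c[0],t[:,1]-c[1])-66,(486,222),loss='soft_l1',f_scale=2)
    A=np.c_[t[:,:2]-[486,222],np.ones(len(t))];pl=np.linalg.lstsq(A,t[:,2],rcond=None)[0]
    f=q[q[:,2]<120];B=np.c_[f[:,:2]-[486,222],np.ones(len(f))];pf=np.linalg.lstsq(B,f[:,2],rcond=None)[0]
    print(n,len(t),o.x,np.median(abs(o.fun)),"rimplane",pl,"floor",len(f),pf)
print(rel([([486,158,66],Rg())]))
im=cv2.imread("pics/scene9.png")[...,::-1];zoom(im,260,420,140,270,4.5,"sz9")
E
```

```text
[ 11.6  15.8 106.6   9.4  56.4 -83.6] [487.  157.3 140.7] 4.443479849384685 [-0.09376736 -0.58340561 -2.4098645 ] [-0.13872607 -0.00643132 -0.04047201]
scene 144 [489.72736402 215.54400045] 1.3039628203737195 rimplane [4.68106245e-02 3.90623436e-04 1.50473150e+02] floor 597 [5.43176826e-04 2.99405624e-03 1.06487133e+02]
top 25 [490.85498524 216.91352326] 0.8895176081260416 rimplane [-1.12185087 -1.91055484 89.47703793] floor 77 [-5.30222381e-01  1.47246398e-02  8.16968579e+01]
[([7.44, -0.94, -0.14], [-0.001, -0.0, -0.0])]
```

View pics/sz9.png

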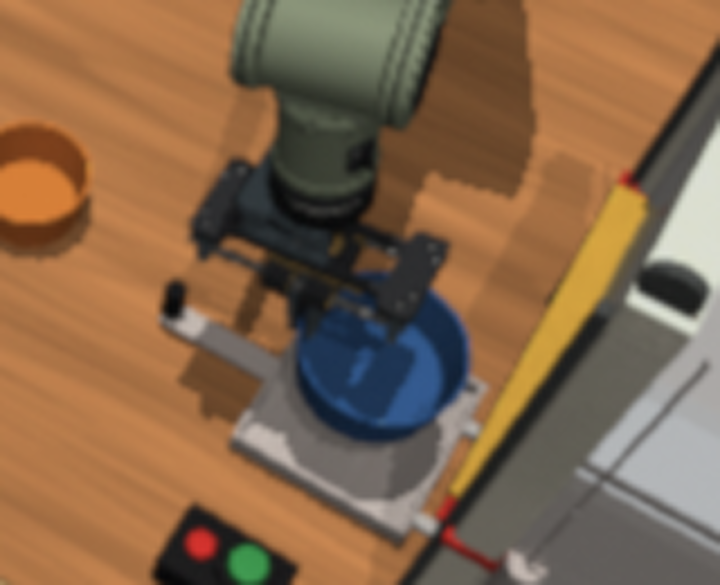

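Call:
{"op": "arm_command", "data": {
  "slide": [
    [2,0.3,-0.3],
    [4.5,0,-0.3],
    [6.5,-0.3,-0.3],
    [7.5,-0.45,-0.3],
    [7.9,-0.5,-0.3],
    [8,-0.5,-0.3],
    [8,-0.5,-0.3],
    [8,-0.5,-0.3]
  ],
  "turn": [
    [0,0,0],
    [0,0,0],
    [0,0,0],
    [0,0,0],
    [0,0,0],
    [0,0,0],
    [0,0,0],
    [0,0,0]
  ],
  "grip": [255,255,255,255,255,255,255,255]
}}

```text
time_s: 14.5
ee_pos: [485.1, 164.1, 62.5]
ee_rot: [89.0, 81.9, 89.0]
force: [-0.3, 0.2, -1.7]
gripper_width: 4.2
```

```bash
python3 - <<'E'
from h import *
s=env.state();print(np.round(s["qpos"],1),np.round(s["ee_pos"],1),s["gripper_width"],s["force"],s["torque"])
E
```

```text
[ 12.4  21.1 112.4  11.1  45.1 -85.4] [485.1 164.1  62.5] 4.240185918743062 [-0.32010388  0.15573445 -1.71788711] [-0.22566325  0.0314178  -0.01019103]
```

Call:
{"op": "arm_command", "data": {
  "slide": [
    [0.1,0,0],
    [0.1,0,0],
    [0.1,0,0],
    [0.1,0,0],
    [0.1,0,0],
    [-2,0.3,0],
    [-5,0.7,0],
    [-9,1.3,0],
    [-13,1.9,0],
    [-13,1.9,0]
  ],
  "turn": [
    [0,0,0],
    [0,0,0],
    [0,0,0],
    [0,0,0],
    [0,0,0],
    [0,0,0],
    [0,0,0],
    [0,0,0],
    [0,0,0],
    [0,0,0]
  ],
  "grip": [143,143,143,143,143,143,143,143,143,143]
}}

```text
time_s: 15.33
ee_pos: [488.5, 166.0, 200.9]
ee_rot: [83.8, 81.7, 83.8]
force: [1.2, 1.2, 0.2]
gripper_width: 40.0
```

```bash
python3 - <<'E'
from h import *
s=env.state();print(np.round(s["qpos"],1),np.round(s["ee_pos"],1),s["gripper_width"],s["force"])
G[1]=((488,222),136,73)
pots("top","10",G);pots("scene","10",G)
print(rel([([442,-179.5,140],Rg()),([442,-179.5,56],Rg())]))
E
```

```text
[ 12.5  12.4 101.7   8.8  63.5 -81.3] [488.5 166.  200.9] 39.993756455852285 [1.22732055 1.15928926 0.1828012 ]
top 1 37 [486.1 225.6] 0.9
top 2 142 [ 471.2 -120.4] 1.3
top 3 123 [ 435.1 -311.8] 1.2
top 4 77 [ 649.2 -305.3] 1.1
scene 1 180 [487.4 222.9] 1.3
scene 2 91 [ 473.4 -123.3] 1.3
scene 3 79 [ 436.7 -314.5] 1.0
scene 4 56 [ 650.8 -308. ] 1.3
[([0.54, -34.87, -4.32], [0.001, 0.004, -0.002]), ([8.86, -36.05, -4.35], [0.001, 0.004, -0.002])]
```

View pics/scene10.png

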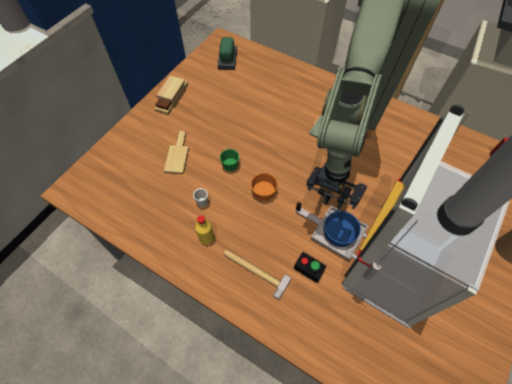

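```bash
python3 - <<'E'
from h import *
print(pose()[0],rel([([472.3,-174.5,120],Rg()),([472.3,-174.5,55],Rg())]))
E
```

```text
[484.84802228 164.97361363 194.64834594] [([2.61, -34.66, -1.3], [0.001, 0.004, -0.002]), ([9.04, -35.57, -1.32], [0.001, 0.004, -0.002])]
```

Call:
{"op": "arm_command", "data": {
  "slide": [
    [0.3,-4,-0.2],
    [0.6,-8,-0.3],
    [0.9,-12,-0.5],
    [1.2,-16,-0.6],
    [1.5,-20,-0.8],
    [1.8,-24,-0.9],
    [2.1,-28,-1.1],
    [2.4,-32,-1.2],
    [2.6,-34.7,-1.3],
    [2.6,-34.7,-1.3],
    [4.5,-35,-1.3],
    [7,-35.3,-1.3],
    [9,-35.6,-1.3],
    [9,-35.6,-1.3],
    [9,-35.6,-1.3],
    [9,-35.6,-1.3]
  ],
  "turn": [
    [0,0,0],
    [0,0,0],
    [0,0,0],
    [0,0,0],
    [0,0,0],
    [0,0,0],
    [0,0,0],
    [0,0,0],
    [0,0,0],
    [0,0,0],
    [0,0,0],
    [0,0,0],
    [0,0,0],
    [0,0,0],
    [0,0,0],
    [0,0,0]
  ],
  "grip": [143,143,143,143,143,143,143,143,143,143,143,143,143,143,143,143]
}}

```text
time_s: 16.77
ee_pos: [471.3, -174.8, 54.3]
ee_rot: [89.9, 82.0, 90.0]
force: [-0.1, -0.5, -0.1]
gripper_width: 40.0
```

```bash
python3 - <<'E'
from h import *
s=env.state();print(np.round(s["qpos"],1),np.round(s["ee_pos"],1),s["gripper_width"],s["force"])
grab("wrist","11");im,d=grab("scene","11");zoom(im,200,340,120,240,5,"sz11")
E
```

```text
[ -26.4   23.4  110.1    9.3   50.5 -122.6] [ 471.3 -174.8   54.3] 40.04834673819946 [-0.09016645 -0.49680305 -0.0672826 ]
```

View pics/wrist11.png

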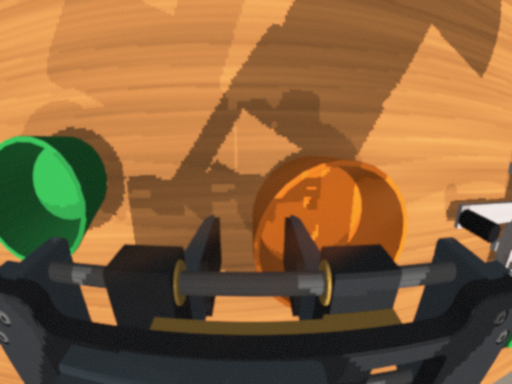

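View pics/sz11.png

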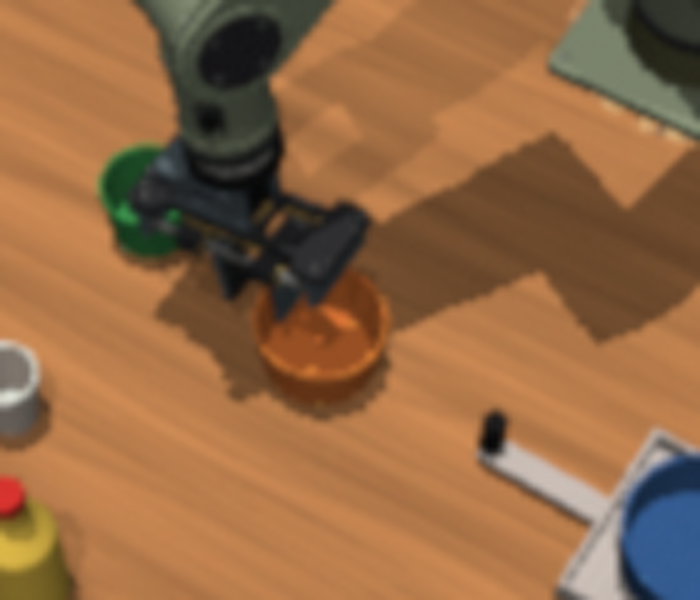

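Call:
{"op": "arm_command", "data": {
  "slide": [
    [0,0,0],
    [0,0,0],
    [0,0,0],
    [0,0,0],
    [0,0,0],
    [0,0,0],
    [0,0,0],
    [-1,0.1,0],
    [-3,0.4,0],
    [-6,0.8,0],
    [-9,1.3,0],
    [-12,1.7,0],
    [-12,1.7,0],
    [-12,1.7,0]
  ],
  "turn": [
    [0,0,0],
    [0,0,0],
    [0,0,0],
    [0,0,0],
    [0,0,0],
    [0,0,0],
    [0,0,0],
    [0,0,0],
    [0,0,0],
    [0,0,0],
    [0,0,0],
    [0,0,0],
    [0,0,0],
    [0,0,0]
  ],
  "grip": [255,255,255,255,255,255,255,255,255,255,255,255,255,255],
  "newtons": 35
}}

```text
time_s: 18.03
ee_pos: [471.8, -175.9, 177.0]
ee_rot: [88.3, 82.1, 88.3]
force: [-0.3, -0.1, -2.5]
gripper_width: 6.3
```

```bash
cat >> h.py <<'E'
COL={1:(108,15,120,136,56),2:(12,6,150,110,60),3:(72,15,110,84,64)}
def held(k,tag,tcp,n="scene"):
    from scipy.optimize import least_squares
    h0,dh,smin,D,hh=COL[k]
    im,d=grab(n,tag);P=cloud(n,d);hsv=cv2.cvtColor(im,cv2.COLOR_RGB2HSV);H,S,V=[hsv[...,i].astype(int) for i in range(3)]
    c0=np.array(tcp[:2])+[0,D/2-4]
    m=(abs(H-h0)<dh)&(S>smin)&(V>40)&(np.hypot(P[...,0]-c0[0],P[...,1]-c0[1])<D/2+20)&(P[...,2]>60)
    q=P[m];zt=np.percentile(q[:,2],97);t=q[q[:,2]>zt-8]
    o=least_squares(lambda c:np.hypot(t[:,0]-c[0],t[:,1]-c[1])-(D/2-2),c0,loss='soft_l1',f_scale=2)
    f=q[(q[:,2]<zt-hh+20)&(np.hypot(q[:,0]-o.x[0],q[:,1]-o.x[1])<D/2-18)]
    B=np.c_[f[:,:2]-o.x,np.ones(len(f))];pf=np.linalg.lstsq(B,f[:,2],rcond=None)[0] if len(f)>10 else None
    print(n,"pot",k,len(t),"c",o.x.round(1),"res",np.median(abs(o.fun)).round(1),"rim",zt.round(1),"floor",len(f),np.round(pf,3) if pf is not None else None,"off",(o.x-np.array(tcp[:2])).round(1))
E
python3 - <<'E'
from h import *
s=env.state();print(np.round(s["qpos"],1),np.round(s["ee_pos"],1),s["gripper_width"],s["force"])
held(2,"12",s["ee_pos"]);held(2,"12",s["ee_pos"],"top")
print(rel([([486,165,180],Rg())]))
E
```

```text
[ -26.4   15.5  101.1    7.8   66.9 -119.7] [ 471.8 -175.9  177. ] 6.307350858287168 [-0.31321741 -0.06185983 -2.46180993]
scene pot 2 91 c [ 472. -128.] res 1.0 rim 184.1 floor 172 [2.90000e-02 1.00000e-02 1.31856e+02] off [ 0.2 48. ]
top pot 2 141 c [ 469.5 -125.3] res 1.2 rim 182.0 floor 159 [ 2.00000e-03 -7.00000e-03  1.28058e+02] off [-2.4 50.6]
[([4.2, 33.74, 1.58], [-0.0, -0.002, -0.001])]
```

View pics/scene12.png

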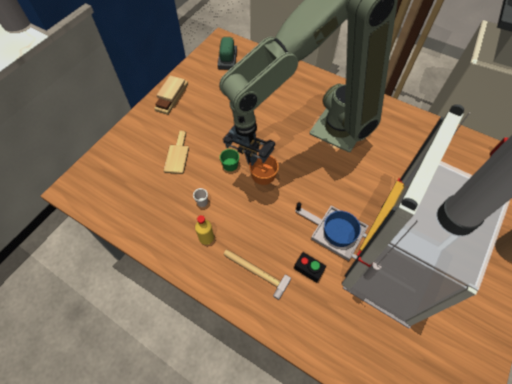

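```bash
python3 - <<'E'
from h import *
print(pose()[0],rel([([487.5,174.5,170],Rg())]))
E
```

```text
[ 470.18473692 -175.00690376  174.38727134] [([5.33, 34.54, 1.74], [-0.0, -0.002, -0.001])]
```

Call:
{"op": "arm_command", "data": {
  "slide": [
    [0.2,2,0.1],
    [0.7,4.7,0.2],
    [1.1,7.5,0.4],
    [1.6,10.5,0.5],
    [2.1,13.5,0.7],
    [2.6,16.5,0.8],
    [3.1,19.5,1],
    [3.6,22.5,1.1],
    [4,25.5,1.3],
    [4.5,28.5,1.4],
    [4.9,31.3,1.6],
    [5.2,33.3,1.7],
    [5.3,34.5,1.7],
    [5.3,34.5,1.7],
    [5.3,34.5,1.7]
  ],
  "turn": [
    [0,0,0],
    [0,0,0],
    [0,0,0],
    [0,0,0],
    [0,0,0],
    [0,0,0],
    [0,0,0],
    [0,0,0],
    [0,0,0],
    [0,0,0],
    [0,0,0],
    [0,0,0],
    [0,0,0],
    [0,0,0],
    [0,0,0]
  ],
  "grip": [255,255,255,255,255,255,255,255,255,255,255,255,255,255,255]
}}

```text
time_s: 19.38
ee_pos: [487.2, 173.5, 169.8]
ee_rot: [91.0, 82.0, 91.0]
force: [0.2, -0.6, -1.2]
gripper_width: 6.3
```

```bash
python3 - <<'E'
from h import *
s=env.state();print(np.round(s["ee_pos"],1),s["gripper_width"],s["force"])
held(2,"13",s["ee_pos"])
im,d=grab("top","13"); P=cloud("scene",np.load("/tmp/scene13.npz")["d"])
im=cv2.imread("pics/scene13.png")[...,::-1];zoom(im,260,420,140,270,4.5,"sz13")
p=pose();print(p[0])
E
```

```text
[487.2 173.5 169.8] 6.323596896772536 [ 0.23715675 -0.55156931 -1.19052174]
scene pot 2 95 c [487.2 220.9] res 1.4 rim 177.4 floor 238 [1.50000e-02 0.00000e+00 1.23582e+02] off [ 0.  47.3]
[487.58483375 172.75952676 170.27705151]
```

View pics/sz13.png

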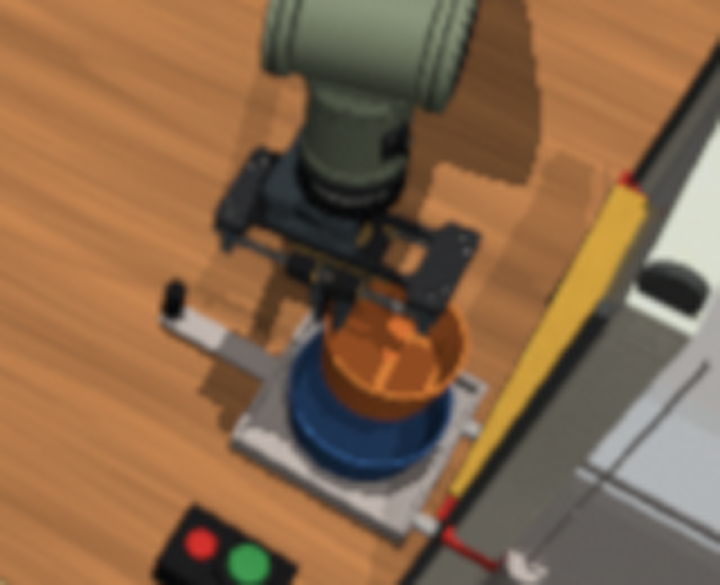

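Call:
{"op": "arm_command", "data": {
  "slide": [
    [2,-0.1,0],
    [4.5,-0.4,0],
    [6.5,-0.7,0],
    [7.8,-0.9,0],
    [8.5,-1,0],
    [8.8,-1,0],
    [8.8,-1,0],
    [8.8,-1,0]
  ],
  "turn": [
    [0,0,0],
    [0,0,0],
    [0,0,0],
    [0,0,0],
    [0,0,0],
    [0,0,0],
    [0,0,0],
    [0,0,0]
  ],
  "grip": [255,255,255,255,255,255,255,255]
}}

```text
time_s: 20.15
ee_pos: [488.7, 176.1, 83.1]
ee_rot: [89.4, 81.9, 89.4]
force: [0.2, 0.3, -0.9]
gripper_width: 6.4
```

```bash
python3 - <<'E'
from h import *
s=env.state();print(np.round(s["ee_pos"],1),s["gripper_width"],s["force"])
held(2,"14",s["ee_pos"])
im=cv2.imread("pics/scene14.png")[...,::-1];zoom(im,260,420,140,270,4.5,"sz14")
E
```

```text
[488.7 176.1  83.1] 6.355643230198488 [ 0.22694868  0.33186278 -0.87677679]
scene pot 2 12 c [475.1 219.8] res 5.4 rim 99.7 floor 0 None off [-13.6  43.8]
```

View pics/sz14.png

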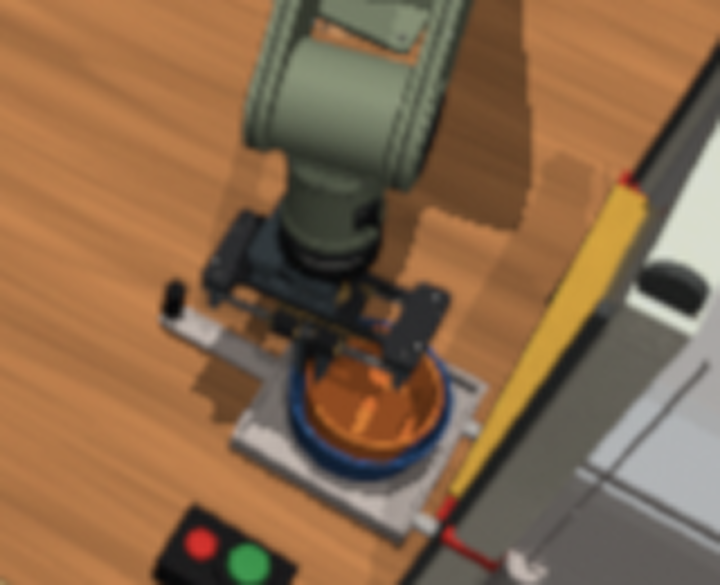

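Call:
{"op": "arm_command", "data": {
  "slide": [
    [0,0,0],
    [-0.2,0,0],
    [-0.4,0,0],
    [-0.5,0,0],
    [-0.5,0,0],
    [-2,0.3,0],
    [-5,0.7,0],
    [-9,1.3,0],
    [-11,1.6,0],
    [-11,1.6,0],
    [-11,1.6,0]
  ],
  "turn": [
    [0,0,0],
    [0,0,0],
    [0,0,0],
    [0,0,0],
    [0,0,0],
    [0,0,0],
    [0,0,0],
    [0,0,0],
    [0,0,0],
    [0,0,0],
    [0,0,0]
  ],
  "grip": [190,165,160,160,160,143,143,143,143,143,143]
}}

```text
time_s: 21.12
ee_pos: [488.4, 176.9, 194.6]
ee_rot: [88.9, 81.9, 88.9]
force: [-0.9, 0.7, -0.8]
gripper_width: 40.1
```

```bash
python3 - <<'E'
from h import *
s=env.state();print(np.round(s["ee_pos"],1),s["gripper_width"],s["force"])
G[1]=((488,222),136,73);G[2]=((488,222),110,85)
pots("top","15",G);pots("scene","15",G)
im=cv2.imread("pics/scene15.png")[...,::-1];zoom(im,180,420,100,270,3.3,"sz15")
E
```

```text
[488.4 176.9 194.6] 40.13236060943333 [-0.93351659  0.66674745 -0.79881265]
top 1 42 [486.5 224.2] 1.2
top 2 30 [487. 225.] 1.5
top 3 126 [ 435.2 -311.9] 1.2
top 4 78 [ 648.9 -305.1] 1.2
scene 1 267 [488.1 223.2] 2.7
scene 2 133 [488.4 221.9] 1.2
scene 3 80 [ 437.2 -314.9] 1.2
scene 4 58 [ 651.3 -308. ] 0.7
```

View pics/sz15.png

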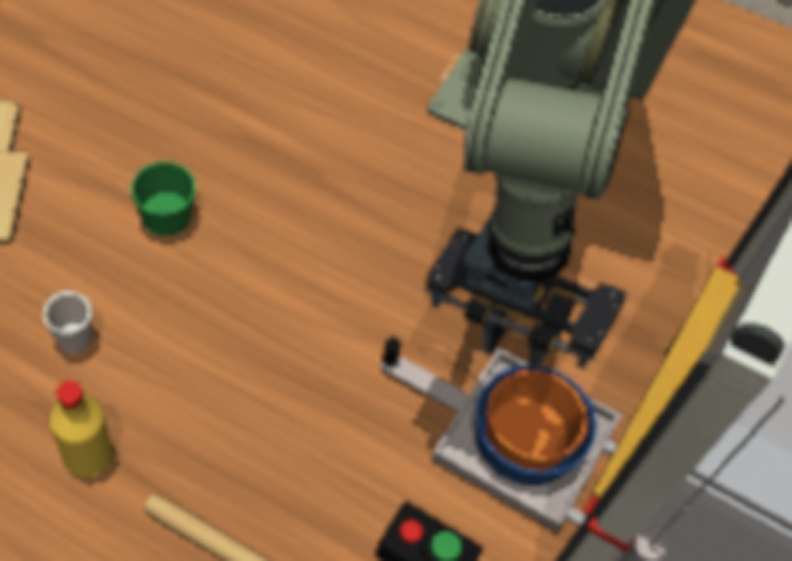

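```bash
python3 - <<'E'
from h import *
T=[([408.1,-341.1,130],Rg(7.5,45)),([408.1,-341.1,59],Rg(7.5,45))]
print(pose()[0],rel(T[:1])); print(rel(T[1:],np.array(T[0][0]),T[0][1]))
E
```

```text
[486.98810809 176.50460469 192.26091093] [([-1.02, -52.12, -7.88], [0.778, -0.108, -0.007])]
[([7.04, -0.93, 0.0], [0.0, 0.0, 0.0])]
```

Call:
{"op": "arm_command", "data": {
  "slide": [
    [-1,-52.1,-7.9],
    [-1,-52.1,-7.9],
    [-1,-52.1,-7.9],
    [-1,-52.1,-7.9],
    [-1,-52.1,-7.9],
    [-1,-52.1,-7.9],
    [-1,-52.1,-7.9],
    [-1,-52.1,-7.9],
    [-1,-52.1,-7.9],
    [-1,-52.1,-7.9],
    [-1,-52.1,-7.9],
    [-1,-52.1,-7.9],
    [-1,-52.1,-7.9],
    [-1,-52.1,-7.9],
    [-1,-52.1,-7.9],
    [-1,-52.1,-7.9],
    [-1,-52.1,-7.9]
  ],
  "turn": [
    [0.778,-0.108,-0.007],
    [0.778,-0.108,-0.007],
    [0.778,-0.108,-0.007],
    [0.778,-0.108,-0.007],
    [0.778,-0.108,-0.007],
    [0.778,-0.108,-0.007],
    [0.778,-0.108,-0.007],
    [0.778,-0.108,-0.007],
    [0.778,-0.108,-0.007],
    [0.778,-0.108,-0.007],
    [0.778,-0.108,-0.007],
    [0.778,-0.108,-0.007],
    [0.778,-0.108,-0.007],
    [0.778,-0.108,-0.007],
    [0.778,-0.108,-0.007],
    [0.778,-0.108,-0.007],
    [0.778,-0.108,-0.007]
  ],
  "grip": [143,143,143,143,143,143,143,143,143,143,143,143,143,143,143,143,143]
}}

```text
time_s: 22.63
ee_pos: [408.8, -338.9, 129.9]
ee_rot: [90.5, 82.3, 45.6]
force: [-0.4, 0.6, -0.6]
gripper_width: 40.0
```

```bash
python3 - <<'E'
from h import *
s=env.state();print(np.round(s["qpos"],1),np.round(s["ee_pos"],1),s["gripper_width"],s["force"])
pots("top","16",G);pots("scene","16",G)
T=[([408.1,-341.1,59],Rg(7.5,45))]
print(rel(T))
grab("wrist","16")
E
```

```text
[-45.6  18.8 103.7   9.   57.9 -95.5] [ 408.8 -338.9  129.9] 39.967857723177474 [-0.35405126  0.64626947 -0.58377323]
1 few 0
2 few 0
top 3 67 [ 435.  -312.9] 1.1
top 4 75 [ 648.9 -305.4] 1.2
1 few 0
2 few 0
scene 3 85 [ 437.1 -314.4] 1.4
scene 4 59 [ 651.  -308.5] 1.2
[([7.06, -1.17, 0.07], [0.002, 0.0, -0.003])]
```

View pics/wrist16.png

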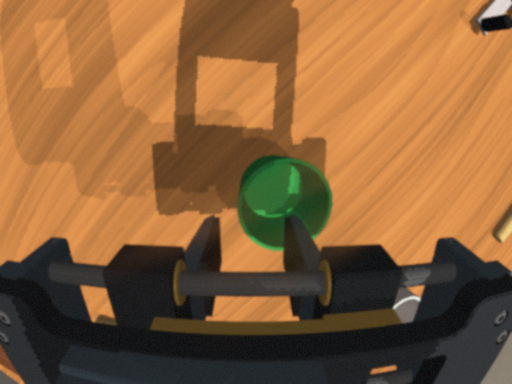

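Call:
{"op": "arm_command", "data": {
  "slide": [
    [2,-0.3,0],
    [5,-0.7,0],
    [6.6,-0.9,0],
    [7.05,-1,0],
    [7.05,-1,0],
    [7.05,-1,0],
    [7.05,-1,0],
    [7.05,-1,0],
    [7.05,-1,0],
    [7.05,-1,0],
    [7.05,-1,0],
    [7.05,-1,0],
    [6,-0.8,0],
    [4,-0.6,0],
    [1,-0.2,0],
    [-3,0.3,0],
    [-5,0.6,0],
    [-5,0.6,0],
    [-5,0.6,0]
  ],
  "turn": [
    [0,0,0],
    [0,0,0],
    [0,0,0],
    [0,0,0],
    [0,0,0],
    [0,0,0],
    [0,0,0],
    [0,0,0],
    [0,0,0],
    [0,0,0],
    [0,0,0],
    [0,0,0],
    [0,0,0],
    [0,0,0],
    [0,0,0],
    [0,0,0],
    [0,0,0],
    [0,0,0],
    [0,0,0]
  ],
  "grip": [143,143,143,143,143,255,255,255,255,255,255,255,255,255,255,255,255,255,255],
  "newtons": 35
}}

```text
time_s: 24.37
ee_pos: [408.5, -341.4, 182.3]
ee_rot: [88.4, 82.4, 43.5]
force: [0.2, 0.7, -1.8]
gripper_width: 6.4
```

```bash
python3 - <<'E'
from h import *
s=env.state();print(np.round(s["qpos"],1),np.round(s["ee_pos"],1),s["gripper_width"],s["force"])
held(3,"17",s["ee_pos"]+[28,-14,0]);held(3,"17",s["ee_pos"]+[28,-14,0],"top")
p=pose()[0];print(p, rel([([458,194,180],Rg(7.5,45))]))
im=cv2.imread("pics/scene17.png")[...,::-1];zoom(im,180,320,80,220,4.5,"sz17")
E
```

```text
[-45.8  16.   99.4   8.4  64.7 -94.4] [ 408.5 -341.4  182.3] 6.449154461453361 [ 0.19584277  0.6697228  -1.78077636]
scene pot 3 43 c [ 436.3 -317.8] res 1.4 rim 187.2 floor 22 [2.14000e-01 1.21000e-01 1.35205e+02] off [-0.2 37.5]
top pot 3 62 c [ 432.8 -314. ] res 1.3 rim 186.0 floor 30 [4.00000e-02 9.80000e-02 1.26253e+02] off [-3.7 41.4]
[ 407.56090387 -340.2160011   179.74374871] [([5.52, 40.98, -34.2], [-0.0, -0.002, -0.002])]
```

View pics/sz17.png

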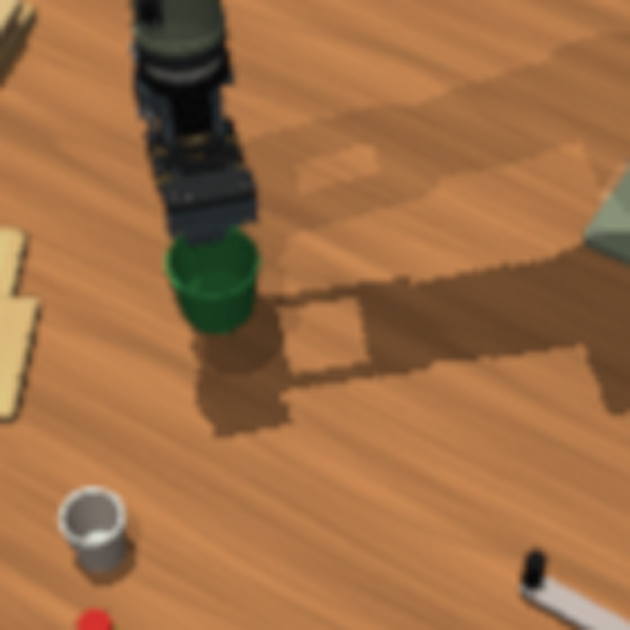

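```bash
python3 - <<'E'
from h import *
p=pose()[0];print(p, rel([([461,198.6,185],Rg(7.5,45))]))
E
```

```text
[ 407.56090387 -340.2160011   179.74374871] [([5.1, 41.57, -34.32], [-0.0, -0.002, -0.002])]
```

Call:
{"op": "arm_command", "data": {
  "slide": [
    [0.2,1.7,-1.4],
    [0.5,4.2,-3.4],
    [0.8,6.7,-5.5],
    [1.1,9.1,-7.6],
    [1.4,11.6,-9.6],
    [1.7,14.1,-11.7],
    [2.1,17,-14.1],
    [2.4,20,-16.5],
    [2.8,22.9,-18.9],
    [3.2,25.8,-21.3],
    [3.5,28.7,-23.7],
    [3.9,31.6,-26.1],
    [4.2,34.1,-28.1],
    [4.5,36.6,-30.2],
    [4.7,38.7,-31.9],
    [4.9,40.3,-33.3],
    [5.1,41.6,-34.3],
    [5.1,41.6,-34.3],
    [5.1,41.6,-34.3],
    [5.1,41.6,-34.3]
  ],
  "turn": [
    [0,0,0],
    [0,0,0],
    [0,0,0],
    [0,0,0],
    [0,0,0],
    [0,0,0],
    [0,0,0],
    [0,0,0],
    [0,0,0],
    [0,0,0],
    [0,0,0],
    [0,0,0],
    [0,0,0],
    [0,0,0],
    [0,0,0],
    [0,0,0],
    [0,0,0],
    [0,0,0],
    [0,0,0],
    [0,0,0]
  ],
  "grip": [255,255,255,255,255,255,255,255,255,255,255,255,255,255,255,255,255,255,255,255]
}}

```text
time_s: 26.13
ee_pos: [461.3, 197.0, 184.0]
ee_rot: [90.0, 82.5, 45.0]
force: [0.5, -0.2, -0.1]
gripper_width: 6.2
```

```bash
python3 - <<'E'
from h import *
s=env.state();print(np.round(s["qpos"],1),np.round(s["ee_pos"],1),s["gripper_width"],s["force"])
held(3,"18",s["ee_pos"]+[28,-14,0]);grab("top","18")
im=cv2.imread("pics/scene18.png")[...,::-1];zoom(im,260,420,130,270,4.5,"sz18")
p=pose()[0];print(p)
E
```

```text
[ 19.7  10.1 107.3   3.8  55.9 -27.2] [461.3 197.  184. ] 6.239248601882679 [ 0.46997892 -0.21062826 -0.14947151]
scene pot 3 56 c [488.3 220. ] res 1.1 rim 188.8 floor 73 [ 1.50000e-02 -3.00000e-03  1.32548e+02] off [-1.1 37. ]
[461.80762648 196.70692639 184.69921595]
```

View pics/sz18.png

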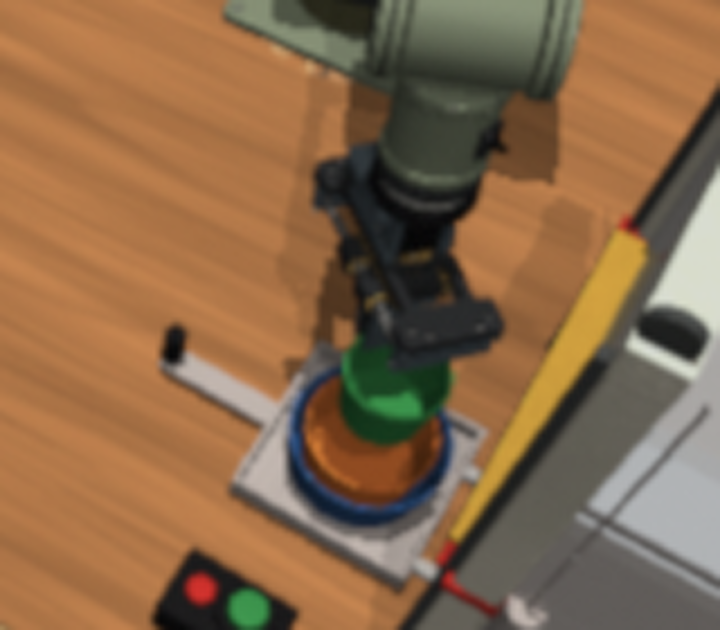

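Call:
{"op": "arm_command", "data": {
  "slide": [
    [2,-0.1,-0.1],
    [4.5,-0.5,-0.15],
    [6.5,-0.7,-0.15],
    [7.8,-0.9,-0.15],
    [8.5,-1,-0.15],
    [8.75,-1,-0.15],
    [8.75,-1,-0.15],
    [8.75,-1,-0.15]
  ],
  "turn": [
    [0,0,0],
    [0,0,0],
    [0,0,0],
    [0,0,0],
    [0,0,0],
    [0,0,0],
    [0,0,0],
    [0,0,0]
  ],
  "grip": [255,255,255,255,255,255,255,255]
}}

```text
time_s: 26.9
ee_pos: [463.2, 200.0, 98.1]
ee_rot: [89.3, 82.3, 44.3]
force: [0.1, 0.9, 0.2]
gripper_width: 6.0
```

```bash
python3 - <<'E'
from h import *
s=env.state();print(np.round(s["qpos"],1),np.round(s["ee_pos"],1),s["gripper_width"],s["force"])
im,d=grab("scene","19")
zoom(im,260,420,130,270,4.5,"sz19")
E
```

```text
[ 20.   15.7 114.3   4.6  43.1 -28.2] [463.2 200.   98.1] 5.982527562108031 [0.05638841 0.86688232 0.18768393]
```

View pics/sz19.png

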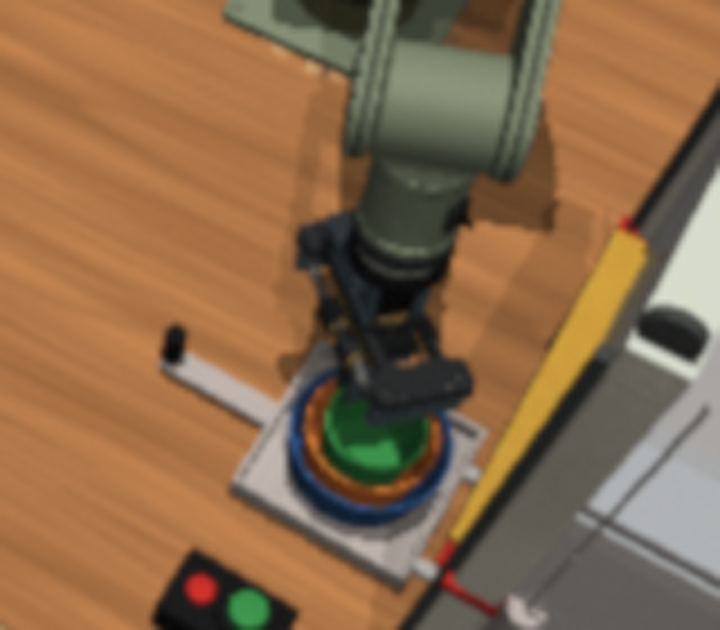

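Call:
{"op": "arm_command", "data": {
  "slide": [
    [0.1,0,0],
    [0.1,0,0],
    [-0.1,0,0],
    [-0.3,0,0],
    [-0.4,0,0],
    [-0.5,0,0],
    [-2,0.3,0],
    [-5,0.7,0],
    [-9,1.3,0],
    [-11,1.6,0],
    [-11,1.6,0],
    [-11,1.6,0]
  ],
  "turn": [
    [0,0,0],
    [0,0,0],
    [0,0,0],
    [0,0,0],
    [0,0,0],
    [0,0,0],
    [0,0,0],
    [0,0,0],
    [0,0,0],
    [0,0,0],
    [0,0,0],
    [0,0,0]
  ],
  "grip": [200,190,180,175,171,171,171,171,171,171,171,171]
}}

```text
time_s: 27.95
ee_pos: [463.7, 201.2, 209.5]
ee_rot: [89.1, 82.2, 44.1]
force: [-0.4, 0.2, -1.1]
gripper_width: 29.9
```

```bash
python3 - <<'E'
from h import *
s=env.state();print(np.round(s["ee_pos"],1),s["gripper_width"],s["force"])
G[1]=((488,222),136,73);G[2]=((488,222),110,85);G[3]=((488,222),84,97)
pots("top","20",G);pots("scene","20",G)
im=cv2.imread("pics/scene20.png")[...,::-1];zoom(im,180,420,100,270,3.3,"sz20")
c=np.array([650,-306.9]);a=np.sqrt(.5)
T=[([c[0]-27.4*a,c[1]-27.4*a,130],Rg(6.7,45)),([c[0]-27.4*a,c[1]-27.4*a,63],Rg(6.7,45))]
print(T,rel(T[:1]),rel(T[1:],np.array(T[0][0]),T[0][1]))
E
```

```text
[463.7 201.2 209.5] 29.93076844042663 [-0.44960707  0.23200224 -1.06011799]
top 1 168 [482.3 226.9] 2.4
top 2 105 [484.1 225.6] 1.6
top 3 60 [487.2 224.9] 1.3
top 4 77 [ 649.  -305.1] 1.0
scene 1 295 [487.4 222.3] 3.3
scene 2 222 [489.4 222.5] 2.7
scene 3 108 [490.4 221.8] 1.2
scene 4 58 [ 651.  -307.8] 1.1
[([np.float64(630.6252741954886), np.float64(-326.2747258045114), 130], Rotation.from_matrix(array([[ 8.24986694e-02,  7.02277701e-01,  7.07106781e-01],
                            [ 8.24986694e-02,  7.02277701e-01, -7.07106781e-01],
                            [-9.93170650e-01,  1.16670737e-01, -2.22044605e-16]]))), ([np.float64(630.6252741954886), np.float64(-326.2747258045114), 63], Rotation.from_matrix(array([[ 8.24986694e-02,  7.02277701e-01,  7.07106781e-01],
                            [ 8.24986694e-02,  7.02277701e-01, -7.07106781e-01],
                            [-9.93170650e-01,  1.16670737e-01, -2.22044605e-16]])))] [([4.33, -26.15, 49.16], [0.0, -0.0, -0.014])] [([6.65, -0.78, 0.0], [0.0, 0.0, 0.0])]
```

View pics/sz20.png

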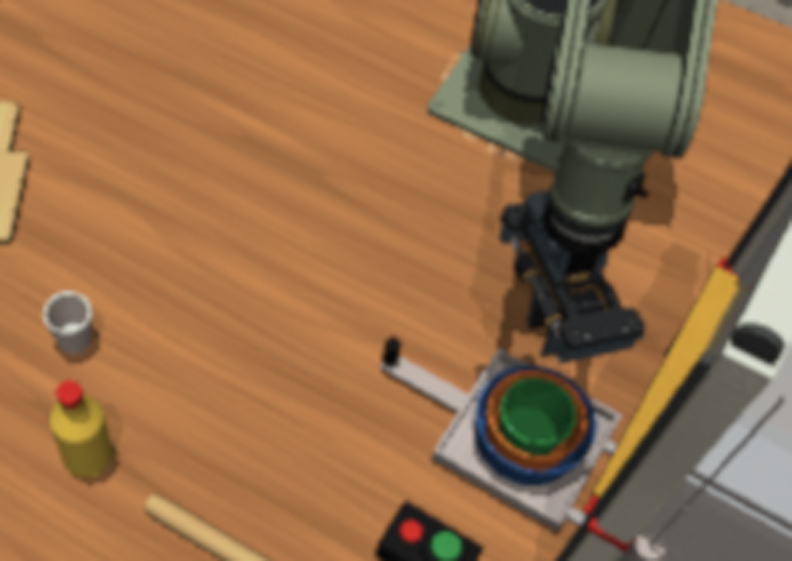

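Call:
{"op": "arm_command", "data": {
  "slide": [
    [4.3,-26,49.1],
    [4.3,-26,49.1],
    [4.3,-26,49.1],
    [4.3,-26,49.1],
    [4.3,-26,49.1],
    [4.3,-26,49.1],
    [4.3,-26,49.1],
    [4.3,-26,49.1],
    [4.3,-26,49.1],
    [4.3,-26,49.1],
    [4.3,-26,49.1],
    [4.3,-26,49.1],
    [4.3,-26,49.1],
    [4.3,-26,49.1],
    [4.3,-26,49.1],
    [4.3,-26,49.1],
    [4.3,-26,49.1],
    [4.3,-26,49.1]
  ],
  "turn": [
    [0,0,-0.014],
    [0,0,-0.014],
    [0,0,-0.014],
    [0,0,-0.014],
    [0,0,-0.014],
    [0,0,-0.014],
    [0,0,-0.014],
    [0,0,-0.014],
    [0,0,-0.014],
    [0,0,-0.014],
    [0,0,-0.014],
    [0,0,-0.014],
    [0,0,-0.014],
    [0,0,-0.014],
    [0,0,-0.014],
    [0,0,-0.014],
    [0,0,-0.014],
    [0,0,-0.014]
  ],
  "grip": [171,171,171,171,171,171,171,171,171,171,171,171,171,171,171,171,171,171]
}}

```text
time_s: 29.55
ee_pos: [631.9, -322.6, 131.4]
ee_rot: [90.3, 83.2, 45.4]
force: [0.3, 0.1, -0.9]
gripper_width: 30.1
```

```bash
python3 - <<'E'
from h import *
s=env.state();print(np.round(s["qpos"],1),np.round(s["ee_pos"],1),s["gripper_width"],s["force"])
G[1]=((488,222),136,73);G[2]=((488,222),110,85);G[3]=((488,222),84,97)
pots("top","21",G);pots("scene","21",G);grab("wrist","21");im=cv2.imread("pics/scene21.png")[...,::-1];zoom(im,160,420,100,290,3,"sz21")
print(pose()[0],rel([([631.6,-325.3,63],Rg(6.7,45))]))
E
```

```text
[-31.   32.9  79.2   7.2  66.5 -78.9] [ 631.9 -322.6  131.4] 30.12032889841878 [ 0.27521151  0.12510216 -0.8901016 ]
top 1 352 [484.9 223.4] 3.0
top 2 249 [486.  223.1] 2.1
top 3 128 [488.2 224.4] 1.0
top 4 42 [ 649.5 -305.9] 0.9
scene 1 294 [487.5 222.9] 3.0
scene 2 224 [489.3 222.2] 2.6
scene 3 105 [490.2 221.7] 1.3
scene 4 59 [ 650.9 -307.8] 1.1
[ 632.37323199 -323.07767501  132.30924528] [([6.86, -1.04, 0.09], [0.002, 0.001, -0.003])]
```

View pics/wrist21.png

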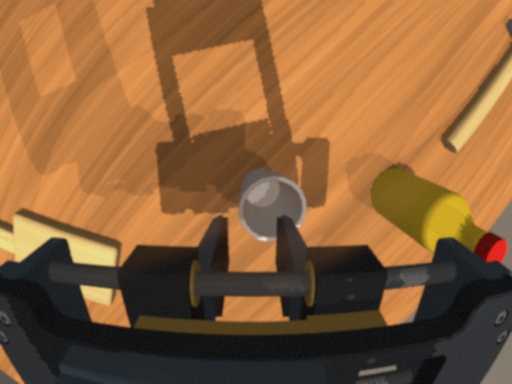

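View pics/sz21.png

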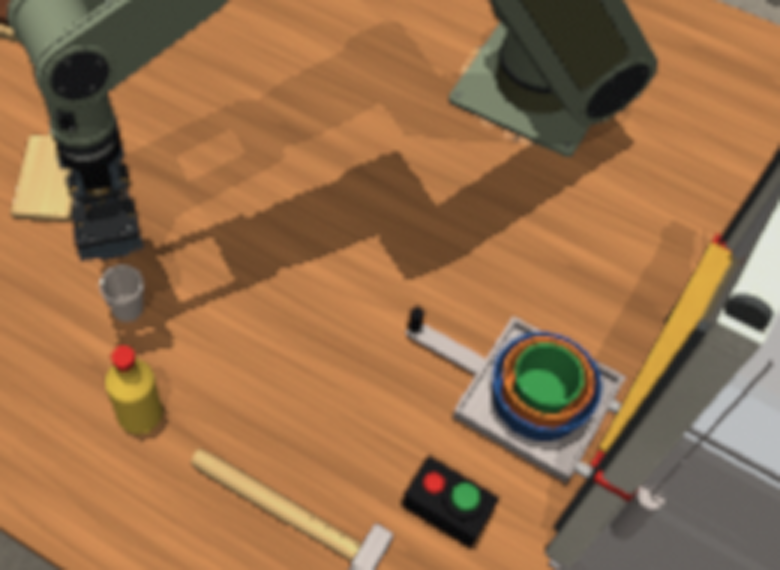

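Call:
{"op": "arm_command", "data": {
  "slide": [
    [2,-0.3,0],
    [5,-0.7,0.1],
    [6.5,-0.9,0.1],
    [6.8,-1,0.1],
    [6.8,-1,0.1],
    [6.8,-1,0.1],
    [6.8,-1,0.1],
    [6.8,-1,0.1],
    [6.8,-1,0.1],
    [6.8,-1,0.1],
    [6.8,-1,0.1],
    [6,-0.9,0.1],
    [4,-0.6,0.1],
    [1,-0.3,0.1],
    [-3,0.2,0.1],
    [-6,0.6,0.1],
    [-6,0.6,0.1],
    [-6,0.6,0.1]
  ],
  "turn": [
    [0,0,0],
    [0,0,0],
    [0,0,0],
    [0,0,0],
    [0,0,0],
    [0,0,0],
    [0,0,0],
    [0,0,0],
    [0,0,0],
    [0,0,0],
    [0,0,0],
    [0,0,0],
    [0,0,0],
    [0,0,0],
    [0,0,0],
    [0,0,0],
    [0,0,0],
    [0,0,0]
  ],
  "grip": [171,171,171,171,171,255,255,255,255,255,255,255,255,255,255,255,255,255],
  "newtons": 35
}}

```text
time_s: 31.2
ee_pos: [632.6, -326.4, 194.5]
ee_rot: [87.7, 83.1, 42.7]
force: [0.1, -0.0, -0.6]
gripper_width: 8.6
```

```bash
python3 - <<'E'
from h import *
s=env.state();print(np.round(s["qpos"],1),np.round(s["ee_pos"],1),s["gripper_width"],s["force"])
from scipy.optimize import least_squares
tcp=s["ee_pos"]
for n in ["scene","top"]:
    im,d=grab(n,"22");P=cloud(n,d);c0=tcp[:2]+19
    m=(np.hypot(P[...,0]-c0[0],P[...,1]-c0[1])<40)&(P[...,2]>100)&(P[...,2]<tcp[2]+12)&(im.max(-1).astype(int)>70)
    q=P[m];zt=np.percentile(q[:,2],95);t=q[q[:,2]>zt-8]
    o=least_squares(lambda c:np.hypot(t[:,0]-c[0],t[:,1]-c[1])-27,c0,loss='soft_l1',f_scale=2)
    print(n,len(q),len(t),o.x,np.median(abs(o.fun)),zt,o.x-tcp[:2])
    u,v=proj(n,[*c0,tcp[2]]);u,v=int(u),int(v);zoom(im,max(u-50,0),u+50,max(v-50,0),v+50,5,f"z22{n}")
print(pose()[0])
E
python3 -c "
import cv2,numpy as np
a=cv2.imread('pics/z22scene.png');b=cv2.imread('pics/z22top.png')
h=min(a.shape[0],b.shape[0]);w=cv2.resize(np.hstack([a[:h],b[:h]]),(800,400));cv2.imwrite('pics/z22.png',w)"
```

```text
[-31.3  30.7  73.9   6.9  73.6 -78.1] [ 632.6 -326.4  194.5] 8.58746872981915 [ 0.12642674 -0.03062583 -0.64351927]
scene 196 36 [ 648.9035386  -311.42154724] 0.9099636439243692 200.9035921964388 [16.32844992 14.97304198]
top 108 48 [ 646.45668577 -308.67976809] 1.2327489070613975 196.32605578393242 [13.88159709 17.71482113]
[ 631.10385872 -325.4658818   190.51227083]
```

View pics/z22.png

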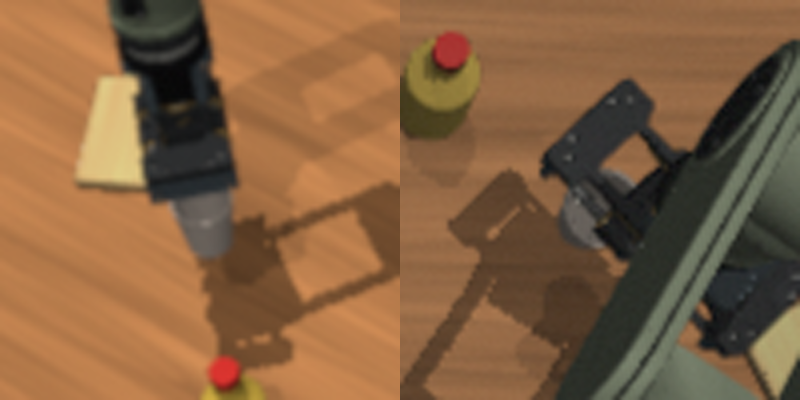

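```bash
python3 - <<'E'
from h import *
p=pose()[0];print(p, rel([([472.5,207,195],Rg(6.7,45))]))
E
```

```text
[ 631.10385872 -325.4658818   190.51227083] [([2.77, 26.3, -48.86], [-0.0, -0.002, -0.001])]
```

Call:
{"op": "arm_command", "data": {
  "slide": [
    [0.1,1,-1.9],
    [0.2,2.6,-4.9],
    [0.4,4.2,-7.8],
    [0.6,5.8,-10.7],
    [0.7,7.4,-13.7],
    [0.9,9,-16.6],
    [1.1,10.8,-20],
    [1.3,12.6,-23.5],
    [1.5,14.5,-26.9],
    [1.7,16.3,-30.3],
    [1.9,18.1,-33.7],
    [2.1,20,-37.1],
    [2.3,21.6,-40.1],
    [2.4,23.1,-43],
    [2.6,24.5,-45.4],
    [2.7,25.5,-47.4],
    [2.8,26.3,-48.9],
    [2.8,26.3,-48.9],
    [2.8,26.3,-48.9],
    [2.8,26.3,-48.9]
  ],
  "turn": [
    [0,0,0],
    [0,0,0],
    [0,0,0],
    [0,0,0],
    [0,0,0],
    [0,0,0],
    [0,0,0],
    [0,0,0],
    [0,0,0],
    [0,0,0],
    [0,0,0],
    [0,0,0],
    [0,0,0],
    [0,0,0],
    [0,0,0],
    [0,0,0],
    [0,0,0],
    [0,0,0],
    [0,0,0],
    [0,0,0]
  ],
  "grip": [255,255,255,255,255,255,255,255,255,255,255,255,255,255,255,255,255,255,255,255]
}}

```text
time_s: 32.97
ee_pos: [472.9, 206.1, 193.8]
ee_rot: [89.8, 83.3, 44.8]
force: [-0.3, -0.1, -1.1]
gripper_width: 8.3
```

```bash
python3 - <<'E'
from h import *
s=env.state();print(np.round(s["qpos"],1),np.round(s["ee_pos"],1),s["gripper_width"],s["force"])
im,d=grab("scene","23");zoom(im,270,410,140,260,5.5,"sz23")
P=cloud("scene",d);from scipy.optimize import least_squares
tcp=np.array(s["ee_pos"]);c0=tcp[:2]+16
m=(np.hypot(P[...,0]-c0[0],P[...,1]-c0[1])<40)&(P[...,2]>120)&(P[...,2]<tcp[2]+12)&(im.max(-1).astype(int)>70)
q=P[m];zt=np.percentile(q[:,2],95);t=q[q[:,2]>zt-8]
o=least_squares(lambda c:np.hypot(t[:,0]-c[0],t[:,1]-c[1])-27,c0,loss='soft_l1',f_scale=2)
print(len(q),len(t),o.x,np.median(abs(o.fun)),zt,"minz",q[:,2].min(),np.percentile(q[:,2],3))
print(pose()[0])
grab("wrist","23");grab("top","23")
E
```

```text
[ 20.5  11.2 104.2   3.2  58.5 -26. ] [472.9 206.1 193.8] 8.274818263603203 [-0.27536562 -0.06183447 -1.09826871]
167 42 [489.59185894 220.25429571] 1.164509334879872 198.33081434141465 minz 128.3334604012275 137.14517511356465
[473.17077402 205.87356722 194.1443586 ]
```

View pics/sz23.png

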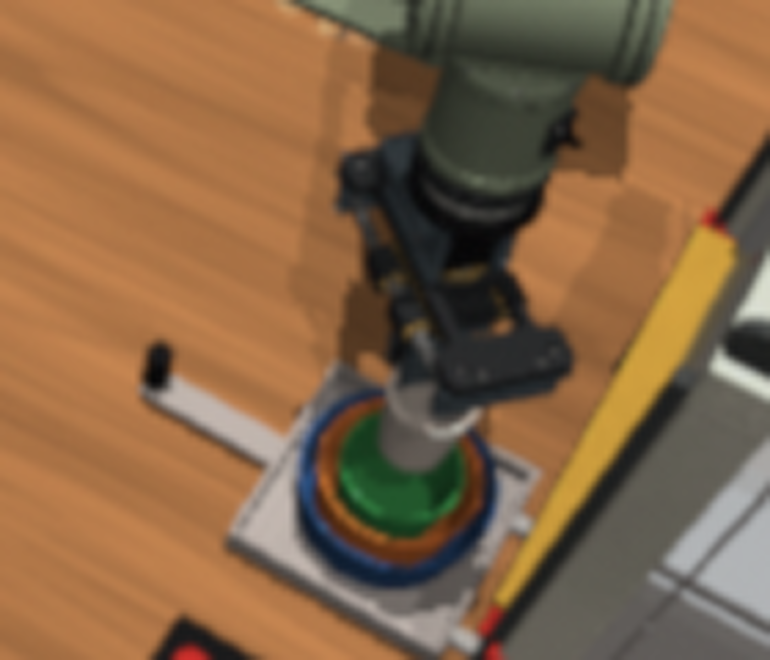

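View pics/wrist23.png

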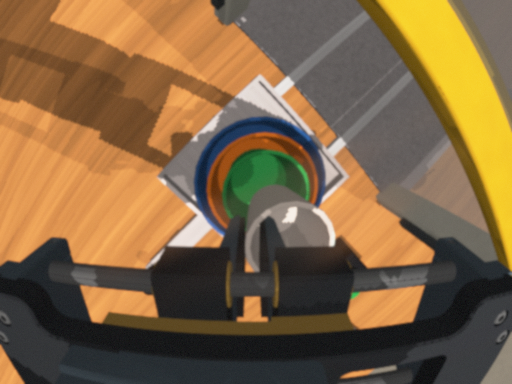

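Call:
{"op": "arm_command", "data": {
  "slide": [
    [2,-0.1,-0.1],
    [4.5,-0.4,-0.1],
    [6.5,-0.7,-0.1],
    [7.8,-0.8,-0.1],
    [8.4,-0.9,-0.1],
    [8.65,-0.9,-0.1],
    [8.65,-0.9,-0.1],
    [8.65,-0.9,-0.1]
  ],
  "turn": [
    [0,0,0],
    [0,0,0],
    [0,0,0],
    [0,0,0],
    [0,0,0],
    [0,0,0],
    [0,0,0],
    [0,0,0]
  ],
  "grip": [255,255,255,255,255,255,255,255]
}}

```text
time_s: 33.78
ee_pos: [474.5, 208.5, 108.9]
ee_rot: [89.2, 83.1, 44.2]
force: [0.0, -0.1, -0.6]
gripper_width: 8.3
```

```bash
python3 - <<'E'
from h import *
s=env.state();print(np.round(s["qpos"],1),np.round(s["ee_pos"],1),s["gripper_width"],s["force"])
im,d=grab("scene","24")
zoom(im,270,410,140,260,5.5,"sz24")
E
```

```text
[ 20.7  16.3 111.2   3.8  46.2 -26.8] [474.5 208.5 108.9] 8.256835387834306 [ 0.02569641 -0.10065515 -0.60888416]
```

View pics/sz24.png

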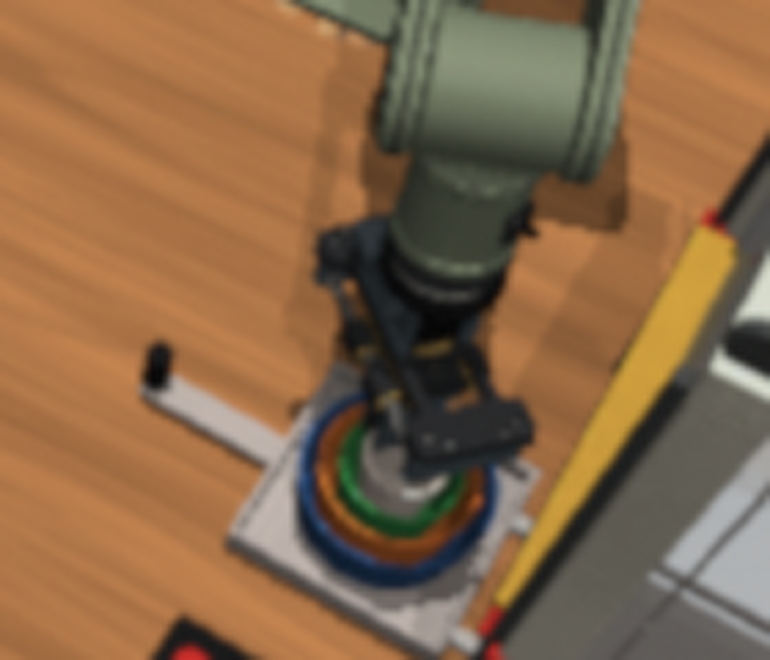

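Call:
{"op": "arm_command", "data": {
  "slide": [
    [0.1,0,0],
    [0.1,0,0],
    [0,0,0],
    [-0.2,0,0],
    [-0.3,0,0],
    [-0.4,0,0],
    [-2,0.3,0],
    [-5,0.7,0],
    [-9,1.1,0],
    [-11,1.3,0],
    [-11,1.3,0],
    [-11,1.3,0]
  ],
  "turn": [
    [0,0,0],
    [0,0,0],
    [0,0,0],
    [0,0,0],
    [0,0,0],
    [0,0,0],
    [0,0,0],
    [0,0,0],
    [0,0,0],
    [0,0,0],
    [0,0,0],
    [0,0,0]
  ],
  "grip": [200,190,185,180,178,178,178,178,178,178,178,178]
}}

```text
time_s: 34.83
ee_pos: [473.9, 208.6, 220.0]
ee_rot: [89.0, 83.0, 44.0]
force: [-0.0, -0.2, 0.4]
gripper_width: 27.5
```

```bash
python3 - <<'E'
from h import *
s=env.state();print(np.round(s["ee_pos"],1),s["gripper_width"],s["force"])
im,d=grab("scene","25");zoom(im,270,410,140,260,5.5,"sz25")
G={3:((488,222),84,97),4:((488,222),58,109)}
pots("scene","25",G);pots("top","25",G);grab("wrist","25")
E
```

```text
[473.9 208.6 220. ] 27.53399308103989 [-0.04239346 -0.16864964  0.38394095]
scene 3 160 [491.6 221.7] 2.5
scene 4 74 [493.4 222. ] 1.4
top 3 83 [486.1 224.9] 1.9
top 4 45 [490. 225.] 1.1
```

View pics/sz25.png

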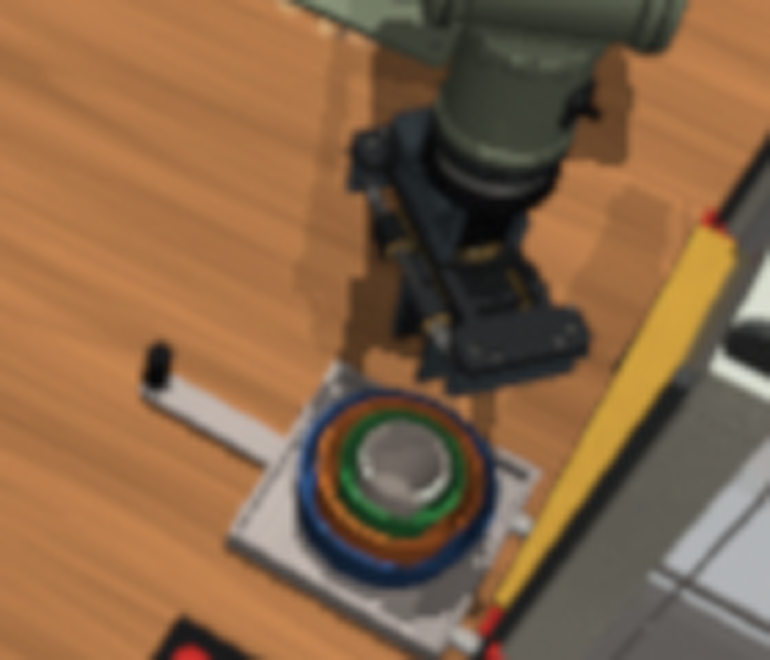

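View pics/wrist25.png

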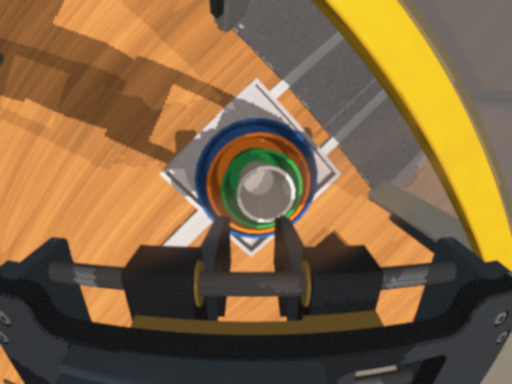

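```bash
python3 - <<'E'
from h import *
A=(np.array([482,-30,200.]),Rt(50));print(pose()[0],rel([A]))
print(rel([([481,-30,46],Rt(50)),([482,42,46],Rt(50))],*A))
im=cv2.imread("pics/top25.png")[...,::-1];zoom(im,130,260,130,260,5,"tz25")
E
```

```text
[472.55260626 208.09468053 217.10336401] [([-0.18, -16.26, 17.5], [0.813, 0.611, 0.178])]
[([11.8, -0.1, 9.9], [0.0, 0.0, 0.0]), ([16.42, -0.19, 4.39], [0.0, 0.0, 0.0])]
```

View pics/tz25.png

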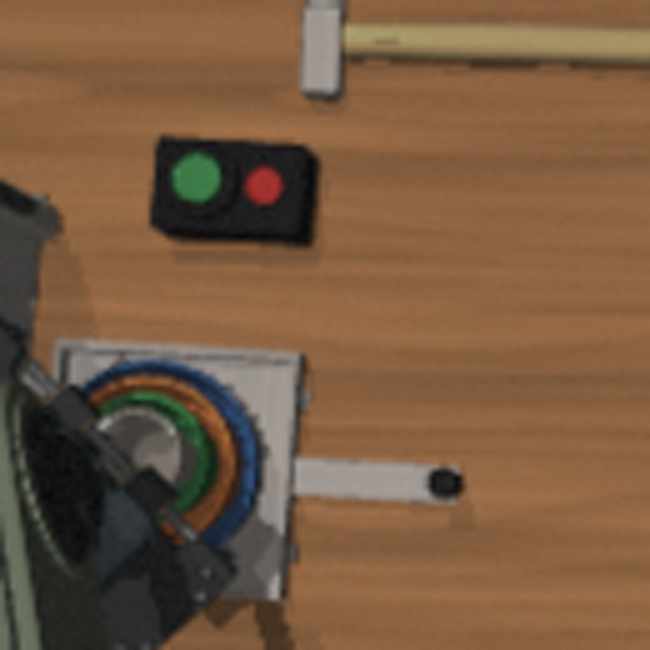

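Call:
{"op": "arm_command", "data": {
  "slide": [
    [-0.2,-16.3,17.5],
    [-0.2,-16.3,17.5],
    [-0.2,-16.3,17.5],
    [-0.2,-16.3,17.5],
    [-0.2,-16.3,17.5],
    [-0.2,-16.3,17.5],
    [-0.2,-16.3,17.5],
    [-0.2,-16.3,17.5],
    [-0.2,-16.3,17.5],
    [-0.2,-16.3,17.5],
    [-0.2,-16.3,17.5],
    [-0.2,-16.3,17.5],
    [-0.2,-16.3,17.5],
    [-0.2,-16.3,17.5]
  ],
  "turn": [
    [0.813,0.611,0.178],
    [0.813,0.611,0.178],
    [0.813,0.611,0.178],
    [0.813,0.611,0.178],
    [0.813,0.611,0.178],
    [0.813,0.611,0.178],
    [0.813,0.611,0.178],
    [0.813,0.611,0.178],
    [0.813,0.611,0.178],
    [0.813,0.611,0.178],
    [0.813,0.611,0.178],
    [0.813,0.611,0.178],
    [0.813,0.611,0.178],
    [0.813,0.611,0.178]
  ],
  "grip": [120,120,120,120,120,120,120,120,120,120,120,120,120,120]
}}

```text
time_s: 36.2
ee_pos: [482.8, -29.0, 202.2]
ee_rot: [179.5, 50.0, 88.3]
force: [-0.5, 0.2, -0.0]
gripper_width: 48.2
```

```bash
python3 - <<'E'
from h import *
s=env.state();print(np.round(s["qpos"],1),np.round(s["ee_pos"],1),s["gripper_width"],s["force"])
G={1:((488,222),136,73),2:((488,222),110,85),3:((488,222),84,97),4:((488,222),58,109)}
pots("scene","26",G);pots("top","26",G);railz("26b");p,r=pose();grab("wrist","26")
for n in ["scene","top"]:
    z=np.load(f"/tmp/{n}26.npz");P=cloud(n,z["d"])
    k=(abs(P[...,0]-484)<40)&(abs(P[...,1]-40)<30)&(P[...,2]>55);t=P[k];print(n,"knobtop",len(t),t.mean(0).round(1) if len(t) else 0)
    # radial height profile around nest centre
    c=np.array([489,223]) ;rr=np.hypot(P[...,0]-c[0],P[...,1]-c[1])
    for a,b in [(0,12),(26,32),(39,45),(51,57),(64,70)]:
        mm=(rr>=a)&(rr<b);print(a,np.nanpercentile(P[mm][:,2],[10,50,90]).round(0),end=" ")
    print()
print(rel([([481,-30,46],Rt(50)),([482,42,46],Rt(50))]))
im=cv2.imread("pics/scene26.png")[...,::-1];zoom(im,260,420,140,270,4.5,"sz26")
E
```

```text
[-27.9  19.3 103.3  35.9  80.  -40.3] [482.8 -29.  202.2] 48.15484615344074 [-0.49010135  0.22359499 -0.00535881]
scene 1 306 [486.7 222.4] 3.5
scene 2 231 [488.4 222. ] 2.7
scene 3 161 [490.8 221.7] 2.4
scene 4 69 [492.8 222.1] 1.1
top 1 375 [485.3 224. ] 3.1
top 2 268 [485.8 223.2] 2.3
top 3 176 [487.7 223.2] 1.8
top 4 93 [490.7 224.3] 1.2
rail n 1199 [[359.2, 309.1, 272.0], [483.3, 322.1, 274.8], [616.7, 335.3, 277.7]]
collar n 89 [266.1 269.9 272.1]
scene knobtop 22 [484.2  40.4  64.3]
0 [48. 51. 53.] 26 [ 51. 101. 110.] 39 [38. 93. 99.] 51 [26. 81. 87.] 64 [17. 69. 75.] 
top knobtop 32 [479.9  41.7  64. ]
0 [46. 48. 52.] 26 [ 40. 106. 111.] 39 [31. 93. 99.] 51 [25. 78. 86.] 64 [15. 60. 73.] 
[([11.89, -0.23, 10.08], [0.004, -0.001, -0.002]), ([16.53, -0.32, 4.57], [0.004, -0.001, -0.002])]
```

View pics/sz26.png

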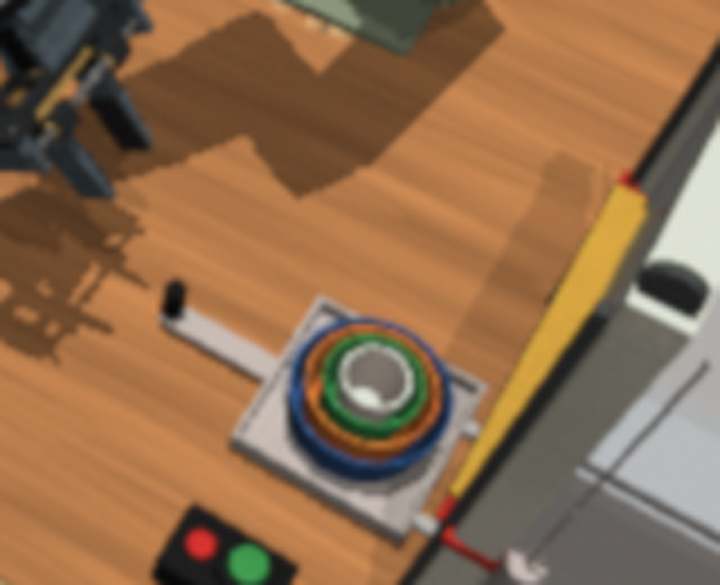

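View pics/wrist26.png

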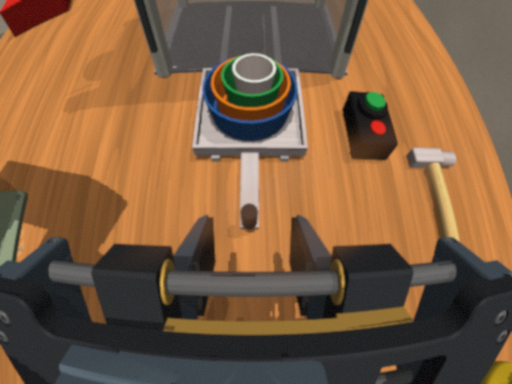

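Call:
{"op": "arm_command", "data": {
  "slide": [
    [3,0,2.5],
    [6,0,5],
    [9,-0.1,7.6],
    [11.8,-0.1,10],
    [11.8,-0.1,10],
    [13.5,-0.1,8],
    [15.2,-0.1,6],
    [16.5,-0.1,4.5],
    [16.5,-0.1,4.5],
    [16.5,-0.1,4.5]
  ],
  "turn": [
    [0,0,0],
    [0,0,0],
    [0,0,0],
    [0,0,0],
    [0,0,0],
    [0,0,0],
    [0,0,0],
    [0,0,0],
    [0,0,0],
    [0,0,0]
  ],
  "grip": [120,120,120,120,120,120,120,120,120,120]
}}

```text
time_s: 37.23
ee_pos: [484.7, 42.5, 48.0]
ee_rot: [179.5, 49.9, 88.2]
force: [-0.1, -0.4, -0.4]
gripper_width: 48.5
```

```bash
python3 - <<'E'
from h import *
s=env.state();print(np.round(s["qpos"],1),np.round(s["ee_pos"],1),s["gripper_width"],s["force"])
grab("wrist","27");im,d=grab("scene","27");zoom(im,240,400,140,270,4.5,"sz27")
E
```

```text
[-20.7  29.4 116.   45.1  59.3 -51.8] [484.7  42.5  48. ] 48.45133008867346 [-0.09000506 -0.43889266 -0.40113227]
```

View pics/wrist27.png

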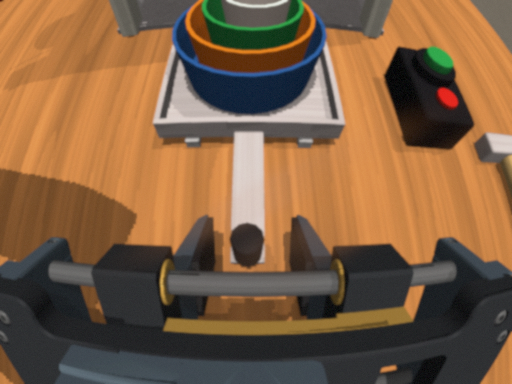

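View pics/sz27.png

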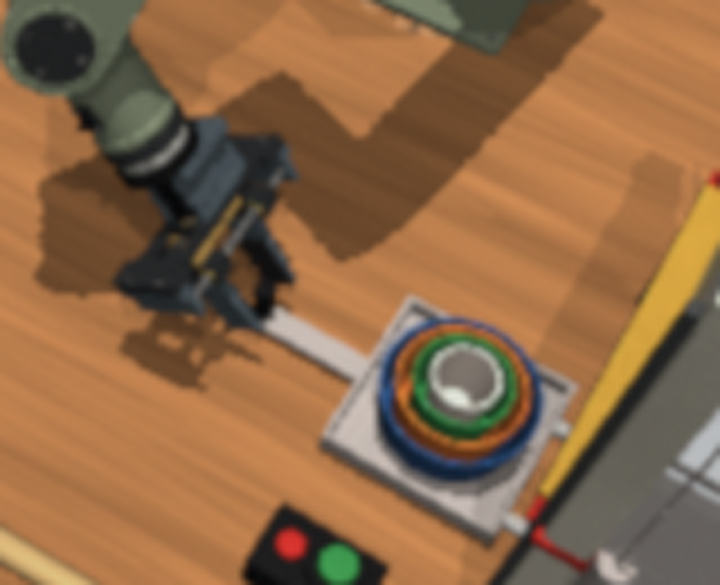

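Call:
{"op": "arm_command", "data": {
  "slide": [
    [0,-0.3,0],
    [0,-0.3,0],
    [0,-0.3,0],
    [0,-0.3,0],
    [0,-0.3,0],
    [0,-0.3,0]
  ],
  "turn": [
    [0,0,0],
    [0,0,0],
    [0,0,0],
    [0,0,0],
    [0,0,0],
    [0,0,0]
  ],
  "grip": [160,255,255,255,255,255],
  "newtons": 10
}}

```text
time_s: 37.83
ee_pos: [481.6, 41.6, 46.4]
ee_rot: [179.6, 49.9, 88.1]
force: [0.7, -1.6, 0.8]
gripper_width: 19.6
```

```bash
python3 - <<'E'
from h import *
s=env.state();print(np.round(s["ee_pos"],1),s["gripper_width"],s["force"])
p,r=pose();print([rel([(p+cx*d,r)])[0][0] for d in (50,100,150,197,200)])
G={4:((488,222),58,109)};pots("scene","28",G)
E
```

```text
[481.6  41.6  46.4] 19.633562627434586 [ 0.69321822 -1.55069102  0.82042884]
[[3.22, -0.0, -3.83], [6.44, -0.01, -7.65], [9.66, -0.01, -11.48], [12.68, -0.01, -15.07], [12.88, -0.01, -15.3]]
scene 4 72 [492.8 221.9] 1.4
```

Call:
{"op": "arm_command", "data": {
  "slide": [
    [0.26,0,-0.31],
    [0.64,0,-0.77],
    [1.16,0,-1.38],
    [1.8,0,-2.14],
    [2.57,0,-3.06],
    [3.34,0,-3.98],
    [4.12,0,-4.9],
    [4.89,0,-5.8],
    [5.66,0,-6.7],
    [6.44,0,-7.65],
    [7.2,0,-8.57],
    [8,0,-9.5],
    [8.75,0,-10.4],
    [9.5,0,-11.3],
    [10.2,0,-12.1],
    [10.8,0,-12.8],
    [11.2,0,-13.3],
    [11.6,0,-13.8],
    [11.85,0,-14.1],
    [11.9,0,-14.15]
  ],
  "turn": [
    [0,0,0],
    [0,0,0],
    [0,0,0],
    [0,0,0],
    [0,0,0],
    [0,0,0],
    [0,0,0],
    [0,0,0],
    [0,0,0],
    [0,0,0],
    [0,0,0],
    [0,0,0],
    [0,0,0],
    [0,0,0],
    [0,0,0],
    [0,0,0],
    [0,0,0],
    [0,0,0],
    [0,0,0],
    [0,0,0]
  ],
  "grip": [255,255,255,255,255,255,255,255,255,255,255,255,255,255,255,255,255,255,255,255]
}}

```text
time_s: 39.55
ee_pos: [486.8, 228.0, 46.4]
ee_rot: [179.6, 49.9, 88.1]
force: [4.9, -2.1, -1.5]
gripper_width: 19.8
```

```bash
python3 - <<'E'
from h import *
s=env.state();print(np.round(s["qpos"],1),np.round(s["ee_pos"],1),s["gripper_width"],s["force"])
grab("wrist","29");im,d=grab("scene","29");zoom(im,260,460,120,290,4,"sz29")
p,r=pose();print(p,np.dot(p-[481.6,41.6,46.4],cx))
E
```

```text
[  0.7  28.  119.6  59.1  48.6 -44.9] [486.8 228.   46.4] 19.836008462249506 [ 4.94468748 -2.14234358 -1.4522587 ]
[486.79424359 227.99900909  46.45293391] 186.4712972585725
```

View pics/wrist29.png

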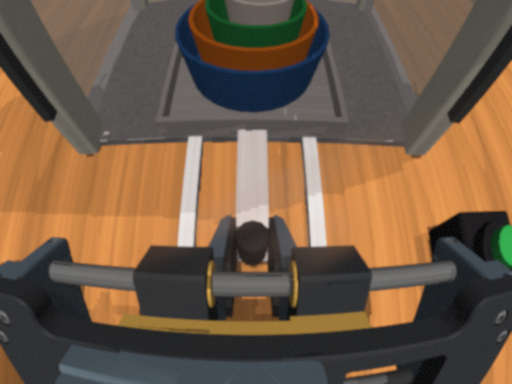

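View pics/sz29.png

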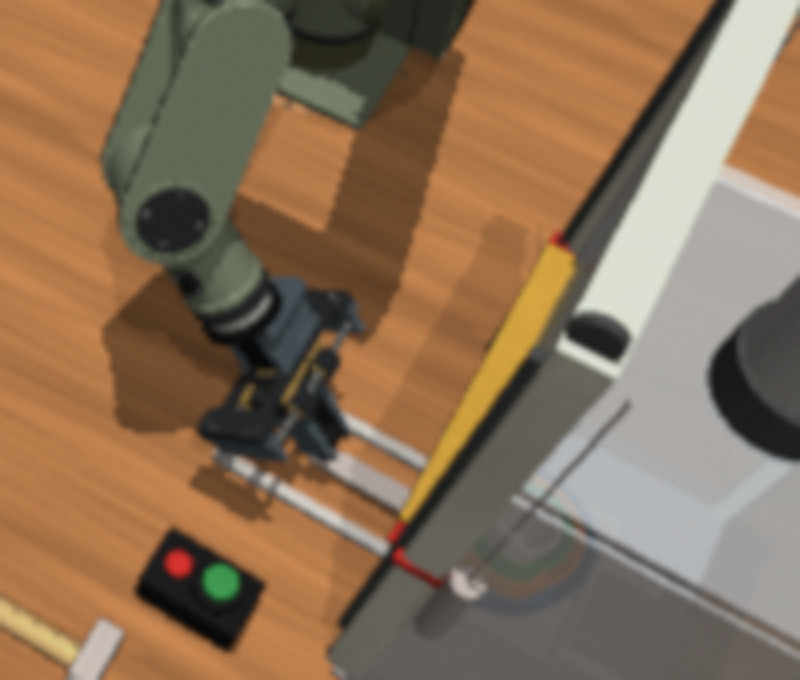

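Call:
{"op": "arm_command", "data": {
  "slide": [
    [0.2,0,-0.23],
    [0.4,0,-0.46],
    [0.55,0,-0.65],
    [0.7,0,-0.84],
    [0.77,0,-0.92],
    [0.77,0,-0.92]
  ],
  "turn": [
    [0,0,0],
    [0,0,0],
    [0,0,0],
    [0,0,0],
    [0,0,0],
    [0,0,0]
  ],
  "grip": [255,255,255,255,255,255]
}}

```text
time_s: 40.15
ee_pos: [487.2, 238.7, 46.4]
ee_rot: [179.5, 50.0, 88.0]
force: [4.8, -5.9, 0.8]
gripper_width: 19.6
```

```bash
python3 - <<'E'
from h import *
s=env.state();print(np.round(s["ee_pos"],1),s["gripper_width"],s["force"])
p,r=pose();print(p,np.dot(p-[481.6,41.6,46.4],cx))
E
```

```text
[487.2 238.7  46.4] 19.61990556383452 [ 4.75529672 -5.92523166  0.7652264 ]
[487.15167556 238.74895698  46.40810548] 197.22697608743243
```

Call:
{"op": "arm_command", "data": {
  "slide": [
    [0.13,0,-0.15],
    [0.13,0,-0.15],
    [0.13,0,-0.15]
  ],
  "turn": [
    [0,0,0],
    [0,0,0],
    [0,0,0]
  ],
  "grip": [255,255,255]
}}

```text
time_s: 40.4
ee_pos: [487.2, 240.3, 46.3]
ee_rot: [179.5, 50.0, 88.0]
force: [3.0, -8.9, 1.2]
gripper_width: 19.6
```

```bash
python3 - <<'E'
from h import *
s=env.state();print(np.round(s["ee_pos"],1),s["gripper_width"],s["force"])
grab("wrist","30")
E
```

```text
[487.2 240.3  46.3] 19.59738447609712 [ 2.99059139 -8.89717556  1.19432514]
```

View pics/wrist30.png

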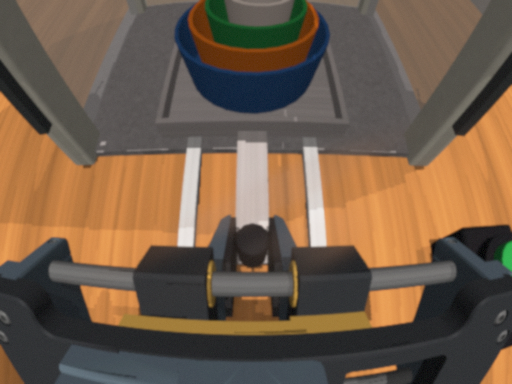

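Call:
{"op": "arm_command", "data": {
  "slide": [
    [0,0,0],
    [0,0,0],
    [0,0,0],
    [0,0,0],
    [-2,0,0],
    [-5,0,0],
    [-9,0,0],
    [-13,0,0],
    [-17,0,0],
    [-17,0,0]
  ],
  "turn": [
    [0,0,0],
    [0,0,0],
    [0,0,0],
    [0,0,0],
    [0,0,0],
    [0,0,0],
    [0,0,0],
    [0,0,0],
    [0,0,0],
    [0,0,0]
  ],
  "grip": [120,120,120,120,120,120,120,120,120,120]
}}

```text
time_s: 41.28
ee_pos: [486.1, 128.6, 181.6]
ee_rot: [178.8, 50.0, 87.4]
force: [2.1, 0.5, 0.2]
gripper_width: 48.4
```

```bash
python3 - <<'E'
from h import *
s=env.state();print(np.round(s["qpos"],1),np.round(s["ee_pos"],1),s["gripper_width"],s["force"])
for n in ["scene","top"]:
    im,d=grab(n,"31");P=cloud(n,d)
    k=(abs(P[...,0]-487)<30)&(abs(P[...,1]-238)<30)&(P[...,2]>50)&(P[...,2]<80);t=P[k];print(n,"knobtop",len(t),t.mean(0).round(1) if len(t) else 0)
    hsv=cv2.cvtColor(im,cv2.COLOR_RGB2HSV);H,S,V=[hsv[...,i].astype(int) for i in range(3)]
    g=(abs(H-72)<15)&(S>120)&(V>40)&(abs(P[...,0]-670)<30)&(abs(P[...,1]-206)<30)&(P[...,2]>62);print("green",P[g].mean(0).round(1),g.sum())
    r_=((H<6)|(H>173))&(S>140)&(abs(P[...,0]-670)<30)&(abs(P[...,1]-168)<30);print("red",P[r_].mean(0).round(1))
railz("31b")
B=([671,205,100],Rt(90));print(pose()[0],rel([([660,150,180],Rt(90))]))
grab("wrist","31")
E
```

```text
[-11.1  16.6 111.1  43.8  66.8 -32.9] [486.1 128.6 181.6] 48.4306738402829 [2.06784625 0.50805207 0.22887575]
scene knobtop 29 [489.9 236.5  61.8]
green [672.6 205.6  71.2] 69
red [670.5 167.1  54.5]
top knobtop 38 [485.7 238.4  62. ]
green [669.8 207.3  71.4] 70
red [669.8 168.5  54.8]
rail n 1189 [[359.0, 309.1, 272.0], [485.3, 322.2, 274.9], [616.8, 335.2, 277.5]]
collar n 88 [266.6 269.9 272.6]
[482.31640669 131.62027658 176.27071514] [([1.24, 17.71, -1.98], [0.001, -0.7, -0.002])]
```

View pics/wrist31.png

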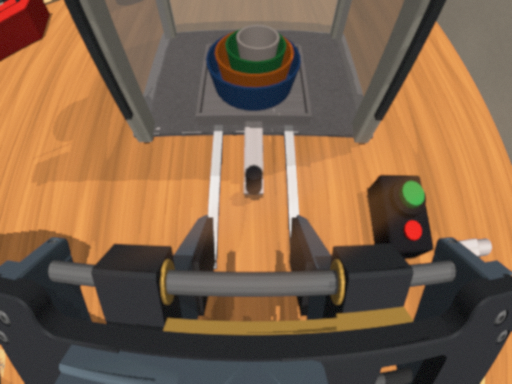

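```bash
python3 - <<'E'
from h import *
A=(np.array([671,200,130.]),Rt(70));print(rel([A]));print(rel([([671,218,95],Rt(70)),([671,218,72],Rt(70))],*A))
E
```

```text
[([8.19, 18.73, -2.61], [0.001, -0.351, -0.0])]
[([3.9, -0.05, -0.49], [0.0, 0.0, 0.0]), ([6.07, -0.05, 0.29], [0.0, 0.0, 0.0])]
```

Call:
{"op": "arm_command", "data": {
  "slide": [
    [0,6,-1],
    [2,12,-2],
    [8.2,18.7,-2.6],
    [8.2,18.7,-2.6],
    [8.2,18.7,-2.6],
    [8.2,18.7,-2.6],
    [8.2,18.7,-2.6],
    [8.2,18.7,-2.6],
    [8.2,18.7,-2.6],
    [8.2,18.7,-2.6],
    [8.2,18.7,-2.6]
  ],
  "turn": [
    [0,0,0],
    [0,-0.1,0],
    [0,-0.351,0],
    [0,-0.351,0],
    [0,-0.351,0],
    [0,-0.351,0],
    [0,-0.351,0],
    [0,-0.351,0],
    [0,-0.351,0],
    [0,-0.351,0],
    [0,-0.351,0]
  ],
  "grip": [255,255,255,255,255,255,255,255,255,255,255]
}}

```text
time_s: 42.4
ee_pos: [671.5, 198.0, 132.3]
ee_rot: [179.3, 70.0, 87.7]
force: [-0.8, -0.8, 0.0]
gripper_width: 0.7
```

```bash
python3 - <<'E'
from h import *
s=env.state();print(np.round(s["qpos"],1),np.round(s["ee_pos"],1),s["gripper_width"],s["force"])
print(rel([([671,218,95],Rt(70)),([671,218,72],Rt(70))]))
grab("wrist","32");im,d=grab("scene","32");zoom(im,260,420,150,290,4.5,"sz32")
E
```

```text
[ 6.4 31.4 84.5 22.4 62.8 -2.2] [671.5 198.  132.3] 0.710625689950325 [-0.82062556 -0.83316354  0.02394609]
[([4.18, -0.12, -0.6], [0.0, -0.0, -0.004]), ([6.34, -0.13, 0.18], [0.0, -0.0, -0.004])]
```

View pics/wrist32.png

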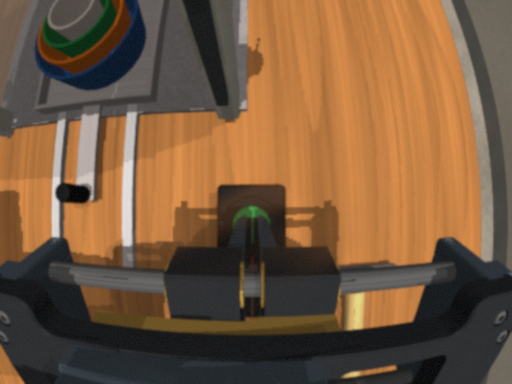

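View pics/sz32.png

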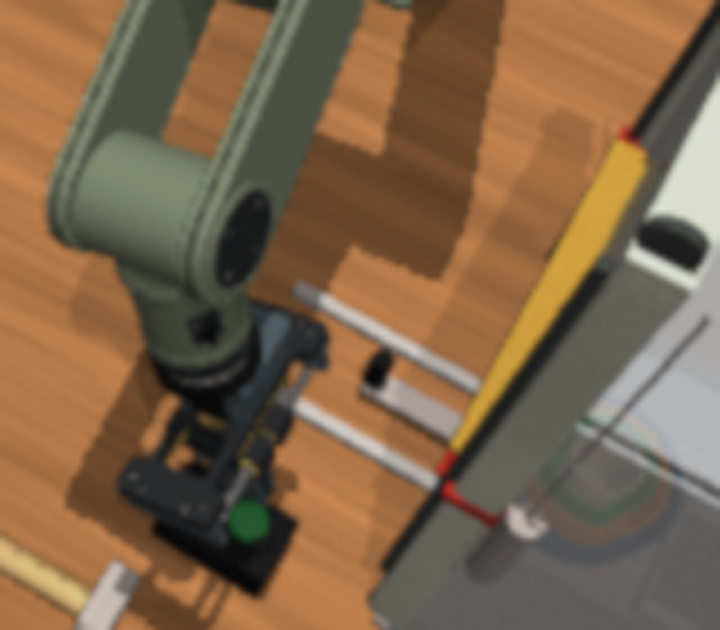

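Call:
{"op": "arm_command", "data": {
  "slide": [
    [1.5,0,-0.4],
    [3.3,0,-0.4],
    [4.5,0,-0.2],
    [5.1,-0.05,-0.05],
    [5.1,-0.05,-0.05],
    [5.1,-0.05,-0.05]
  ],
  "turn": [
    [0,0,0],
    [0,0,0],
    [0,0,0],
    [0,0,0],
    [0,0,0],
    [0,0,0]
  ],
  "grip": [255,255,255,255,255,255]
}}

```text
time_s: 43.0
ee_pos: [672.0, 216.7, 84.1]
ee_rot: [179.5, 70.0, 88.0]
force: [-0.9, -1.3, 2.0]
gripper_width: 0.5
```

```bash
python3 - <<'E'
from h import *
s=env.state();print(np.round(s["qpos"],1),np.round(s["ee_pos"],1),s["gripper_width"],s["force"])
grab("wrist","33");im,d=grab("scene","33");zoom(im,260,420,150,290,4.5,"sz33")
E
```

```text
[ 7.9 34.2 87.  23.6 57.5 -3.1] [672.  216.7  84.1] 0.5002335634080098 [-0.90823453 -1.25433808  1.99156165]
```

View pics/sz33.png

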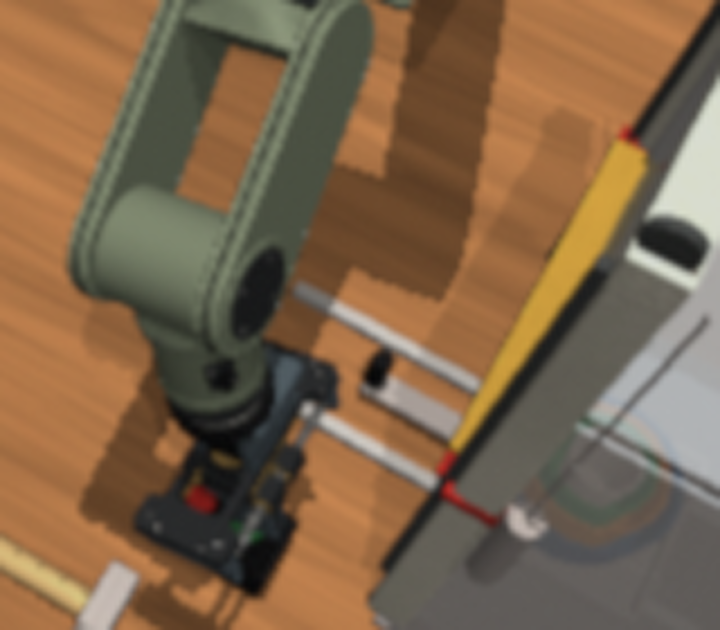

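Contact just starting (2 N up). Press down about 8 mm.

Call:
{"op": "arm_command", "data": {
  "slide": [
    [0.3,0,0.1],
    [0.55,0,0.2],
    [0.75,0,0.27],
    [0.75,0,0.27],
    [0.75,0,0.27]
  ],
  "turn": [
    [0,0,0],
    [0,0,0],
    [0,0,0],
    [0,0,0],
    [0,0,0]
  ],
  "grip": [255,255,255,255,255]
}}

```text
time_s: 43.52
ee_pos: [672.9, 217.0, 78.6]
ee_rot: [179.0, 69.9, 87.5]
force: [-3.6, -3.6, 13.4]
gripper_width: 0.2
```

```bash
python3 - <<'E'
from h import *
s=env.state();print(np.round(s["qpos"],1),np.round(s["ee_pos"],1),s["gripper_width"],s["force"])
E
```

```text
[ 7.9 34.5 87.4 23.8 56.7 -3.6] [672.9 217.   78.6] 0.23430918201778225 [-3.59413443 -3.58321223 13.35758615]
```

Call:
{"op": "arm_command", "data": {
  "slide": [
    [0.2,0,0.07],
    [0.2,0,0.07],
    [0.2,0,0.07]
  ],
  "turn": [
    [0,0,0],
    [0,0,0],
    [0,0,0]
  ],
  "grip": [255,255,255]
}}

```text
time_s: 43.77
ee_pos: [673.0, 217.0, 78.4]
ee_rot: [178.8, 69.9, 87.4]
force: [-7.1, -4.6, 21.6]
gripper_width: 0.4
```

Call:
{"op": "arm_command", "data": {
  "slide": [
    [-2,0,-0.7],
    [-4,0,-1.4],
    [-7,0,0],
    [-10,0,2],
    [-13,0,5],
    [-13,0,9],
    [-13,0,9],
    [-13,0,9]
  ],
  "turn": [
    [0,0,0],
    [0,0,0],
    [0,0,0],
    [0,0,0],
    [0,0,0],
    [0,0,0],
    [0,0,0],
    [0,0,0]
  ],
  "grip": [255,255,255,255,255,255,255,255]
}}

```text
time_s: 44.43
ee_pos: [668.4, 86.0, 163.9]
ee_rot: [179.6, 70.0, 87.9]
force: [0.0, 0.2, 0.6]
gripper_width: 0.5
```

```bash
python3 - <<'E'
from h import *
s=env.state();print(s["time_s"],np.round(s["qpos"],1),np.round(s["ee_pos"],1),s["gripper_width"],s["force"])
for n in ["scene","top"]:
    im,d=grab(n,"34");P=cloud(n,d)
    k=(abs(P[...,0]-487)<30)&(abs(P[...,1]-238)<30)&(P[...,2]>50)&(P[...,2]<80);t=P[k];print(n,"knobtop",len(t),t.mean(0).round(1) if len(t) else 0)
    hsv=cv2.cvtColor(im,cv2.COLOR_RGB2HSV);H,S,V=[hsv[...,i].astype(int) for i in range(3)]
    g=(abs(H-72)<15)&(S>120)&(V>40)&(abs(P[...,0]-670)<30)&(abs(P[...,1]-206)<30)&(P[...,2]>55);print("green",P[g].mean(0).round(1),g.sum())
railz("34b")
grab("wrist","34")
for l in ["glue","mallet","paddle"]:
    print(l,[(np.round(q["point"]).tolist(),round(q["p"],2)) for q in env.search_frame("scene",l)[:2]],[(np.round(q["point"]).tolist(),round(q["p"],2)) for q in env.search_frame("top",l)[:2]])
E
```

```text
44.4333 [-3.2 29.3 83.4 21.5 69.1 -9.6] [668.4  86.  163.9] 0.5235595057325494 [0.00471386 0.18846278 0.55787544]
scene knobtop 28 [490.1 236.5  63.1]
green [672.1 206.4  70.3] 74
top knobtop 37 [485.6 238.4  62.9]
green [670.1 207.5  70.8] 71
rail n 1182 [[359.4, 309.0, 272.1], [485.4, 322.5, 274.8], [616.5, 335.2, 277.7]]
collar n 90 [266.6 269.3 272.9]
glue [([777.0, -187.0, 107.0], 0.61)] [([750.0, -200.0, 115.0], 0.81), ([670.0, 203.0, 70.0], 0.53)]
mallet [([782.0, 62.0, 23.0], 0.83)] [([777.0, 142.0, 24.0], 0.68)]
paddle [([530.0, -528.0, 19.0], 0.73)] [([521.0, -530.0, 18.0], 0.61)]
```

View pics/wrist34.png

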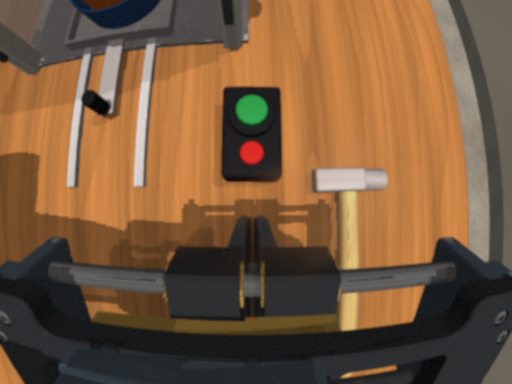

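View pics/scene34.png

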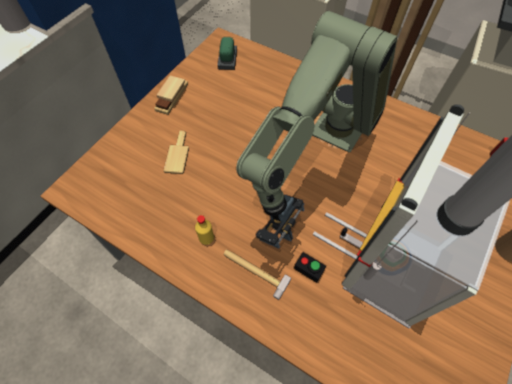

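```bash
python3 - <<'E'
from workcell import env
print(env.job_done()); print(env.state()["time_s"])
E
```

```text
the job is handed in; nothing more can be done
None
the job is handed in; nothing more can be done
```

I finished the whole sequence and handed the job in at about 45 s; no verdict was reported.

- **Sash:** I pushed it up from under its edge. The lower edge reads 263–264 mm and the mark about 265 mm; the camera readings were unchanged at the end.
- **Pots:** All four were present and are nested on the tray in size order (blue, orange, green, white). The orange pot was knocked about 30 mm aside during the run, so I found it again before grasping. The rim heights matched a proper nest and the centres were within about 5 mm.
- **Tray:** I slid it in by its knob to about 197 mm of travel, and the force rose as it met its stop. A wrist picture afterwards showed the nest upright inside.
- **Start button:** I pressed it with up to 22 N, about 6 mm of travel, with the tray home. It had sprung back to its starting height afterwards.
- **Bystanders:** The last pictures show the bottle, hammer and board where they were. One top-camera reading put the hammer about 90 mm off, but the scene camera put it within 1–3 mm of where it began, so I took that as a misread.
- **Not rechecked:** I did not look at the nest again after pressing the button. The last clear view of it was just before.

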